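Return the hook spanner from the drying rack to its cut-out

ROBOT

A 6-joint arm with a two-finger parallel gripper is mounted at the origin on the work surface. World frame = base frame: x ahead of the robot, y to its left, z up, the work surface at z = 0. Lengths are in mm, angles in rad, forces in N, time in s.
With the tool pointing down it reaches from about 150 to 775 mm from the base axis. Payload 6.1 kg.
Tool frame: the origin (TCP) lies at the very end of the fingers, on their centre line; the grasp point (between the pads) lies 19 mm behind it; z points along the fingers, y is the direction in which the jaws open and shut (so a half turn about z gives the same grasp; the last joint's range is limited). The gripper opens to 85 mm and grips with 20 to 120 N. Pads are 22 mm wide; open, the fingers measure 114 mm over their backs; the gripper's body (76 mm by 85 mm) begins 54 mm behind the grasp point. The pads swing forward as they close: fully open they stand 13 mm farther back than shut.
Start: joints at [0, 0.126, -0.04, 1.405, 0, 1.571], TCP at [524.984, -0, 231.295] pointing down, gripper open.
Joint ranges: [-2.72, 2.72], [-0.95, 1.95], [-1.27, 1.35], [-1.78, 2.02], [-1.46, 1.47], [-3.14, 3.14]. Speed limits (rad/s): [2.39, 2.39, 3.01, 3.14, 3.14, 3.14].

INTERFACE

Orientations are given as a rotation vector (axis times angle).
In Python, from rig import ctrl gives the robot as it stands.
- The arm moves only by the tool step_arm, never from a script. Its argument "moves" is a list of rows, each an object of numbers: "x", "y", "z": the shift along the tool's x, y, z in mm; "ax", "ay", "az": the turn, a rotation vector about the tool's x, y, z in degrees; "gripper": the finger opening in mm, from 0 to 85.4. A call has 1 to 12 rows; each row shifts and turns the commanded pose from where the row before left it, along the tool's axes as they then stand; what a row does not reach is not made up. A row lasts 1/10 s, in which the tool goes at most 50 mm and 8.59 degrees, less where a joint would pass 70% of its speed; a pose out of reach is approached as far as the arm can. A call with a gripper value outside its range is refused whole. The fingers move at their own pace and stop on an object; the grip force is fixed at half the most. Time passes only in rows, so rows that do not move let the fingers close. It gives the time, the measured TCP pose, the force and the opening at its end, in the units of the state.
- ctrl.read_state(): the state, without advancing time (a new reading comes with each control period).
- ctrl.capture(name): name is "scene" or "side" or "wrist"; returns a dict with "frame" (384x512x3 uint8, red, green, blue), "z_map" (384x512 float32, mm along the optical axis (not along the pixel's ray), 0 where there is no reading), "camera_matrix" (3x3 intrinsics, pixels), "rvec" (rotation vector, rad) and "tvec" (3), from world to camera coordinates, as OpenCV has them. Camera axes: x right, y down, z forward; pixel columns grow to the right and rows downward; lengths in mm; the calibration is good to about 2 mm. The wrist camera is an equidistant fisheye: a pixel r from the principal point sees the ray r / f radians off the axis. A picture is of the moment at which its call begins.
- ctrl.hand_in(): hands the job in, once; it reports no verdict.
Trained networks look in a picture, given as the dict that the camera call returned (one of the last four; its "shot" number tells which), for a name from the list of things; names that differ only in an ending like _2 or _b are one class to them, and where a whole thing is asked for, a point or a joint stands for the part that bears it (a point fixed in the world has none). Each returns a list of dicts, best first, with "score" (0 to 1); they miss things now and then, are a little off and sometimes report something else, mostly with a low value. They report only what shows in the picture. A call takes as long as a camera call. They do not tell look-alikes from the thing itself.
- ctrl.look_for(picture, name): "centre" ([x, y, z] in mm, in world coordinates, good to about 4 mm: the middle of the surface that is visible of it).
- ctrl.cut_out(picture, name): "pixels" (384x512 bool, what is visible of it).
The state is a dict: "time": time; "q": joint angles; "joint_velocities": joint speeds; "tau": joint torques, N m; "ee_pos": TCP position; "ee_rot": TCP orientation; "ft_force": force on the tool from outside, world axes, zero at the start; "wrist_torque": the same for the moment, N m; "gripper_width": finger opening in mm.
Only numpy, scipy, OpenCV 4.12 (cv2) and the standard library are available. Lean on these libraries where they do the work, as an engineer would, in place of code of your own. Each camera call takes 0.05 s, during which the arm holds its last target.

TASK

The hook-shaped cap spanner has been disinfected and stands on edge in the wire drying rack. Take it out, lay it flat on the white bench paper, with the face up that its cut-out needs, and let go, so that you can take it afresh across its handle and lay it fully home, flush, in the cut-out of its own shape in the tool tray, without forcing it. Leave the scraper in the rack, the caliper in the tray, and the timer and the jar as they are.

Things in the scene. Friction and masses are not known exactly. Their poses are not given: they have to be found in the camera images.
- spanner: Aluminium hook spanner, flat plate 12 mm thick, 156 mm long, 0.09-0.18 kg. Handle 26 mm wide, from y = -75 to +33 mm. Origin: underside, handle centre line, near the centre of mass (grip here). Own +y to the hook; -x the side the hook curls to; straight edge at x = +13 mm; +z the face that must look up in the tray. Starts standing on its straight edge in the rack: own -x up, +y and +z level.
- spanner_head (a point): Centre of the round hook (outer radius 31, inner 17 mm), on the spanner's underside: 18 mm to -x and 50 mm to +y of its origin; the hook reaches x = -49 and y = +81 mm. A neck 14 mm wide along the straight edge joins it to the handle. To come to lie right face up from the rack, the spanner's top (hook side) must be leant over towards where own -z pointed in the rack.
- tray: Fixed tool tray, 228 mm square, 24 mm high, dark foam, grey floor, thin metal rim. Origin: centre of underside, z up. Cut-outs 12 mm deep side by side along x, tools along y: the spanner's (at -x), an empty straight one (middle), the caliper's (+x). A finger trough 42 mm wide (along y), 12 mm deep, crosses the handle at point cutout, from 52 mm on its -x side to the caliper's beam on the +x side.
- cutout (a point): Floor of the spanner's cut-out, where the spanner's origin lies when home, its axes parallel to the tray's (hook end to tray +y, curling to -x). The cut-out follows the spanner with 1.5 mm to spare on each side and takes it only this way round and this face up. Tray's upper face: 12 mm above this point; the spanner is flush with it when home.
- cutout_head (a point): On the floor of the same cut-out, where spanner_head lies when the spanner is home. A small round island of foam, 23 mm across, fills the inside of the hook here.
- rack: Fixed steel wire drying rack 150 x 180 mm on a drip tray (170 x 200, 8 mm high). Origin: centre of underside, z up. Rails along x at y = -42 and +42 mm, tops 46 mm above the origin, carry the tools on edge, lengths along y, in two slots at x = -35 and +35 mm; pairs of wire pins 20 mm high, 15 mm clear, guide each tool at the rails; no wires between the rails. The spanner is in either slot.
- scraper: Bystander: straight flat scraper, black handle 12 mm thick, steel blade, 165 mm long, 26 mm wide, on edge in the other slot of the rack. Origin on its underside near the middle of its length; axes as the spanner's.
- caliper: Bystander: steel caliper, 170 mm long, in its own cut-out of the tray. Origin under the middle of its beam.
- timer: Bystander: white bench timer 60 x 85 x 20 mm lying beyond the work. Origin at the centre of its underside.
- jar: Bystander: small white jar with blue lid, 56 mm across, 75 mm high, standing beyond the work. Origin at the centre of its underside.
- paper: White absorbent bench paper, 420 x 1080 mm, fixed, its upper face 2 mm above the work surface (world z = 0.002); rack and tray stand on it and the space between them is free. Origin at the centre of its underside.
Not all that is in view belongs to the job. Leave any red look-alike of the spanner alone.

How it is judged:
By the outcome, as a careful person would: the job done as asked, in the order asked, and still so for the second after the job is handed in, with the robot touching nothing.
It also fails if it takes over 58 s, if anything falls off the work surface, if the arm or the gripper's body presses on something with over 40 N, if the wrist force passes 120 N, or if a joint passes its speed limit or range.

## Working session

There is one attempt and no reset: what is moved stays moved. The work goes in short steps, Python scripts to look and compute and a tool call to move; the robot and the scene stay as the last step left them, time stands still between calls to the robot, and variables do not carry over. Pictures are saved under pics/ and viewed, and the job is handed in when it is done.

Besides the shell and the picture viewer there is one more tool, called after "Request:" as name(argument=value, ...) on one line, values as JSON. step_arm: Moves the arm, as the interface text tells. Its arguments: {"type":"object","properties":{"moves":{"type":"array","items":{"type":"object","properties":{"x":{"type":"number"},"y":{"type":"number"},"z":{"type":"number"},"ax":{"type":"number"},"ay":{"type":"number"},"az":{"type":"number"},"gripper":{"type":"number"}}}}},"required":["moves"]}

```bash
ls; mkdir -p pics; cat > h.py <<'E'
import numpy as np, cv2
from rig import ctrl
from scipy.spatial.transform import Rotation as R
def save(c,n): cv2.imwrite('pics/'+n+'.png',c['frame'][:,:,::-1])
def cloud(c):
    K=np.array(c['camera_matrix']);z=c['z_map'];v,u=np.mgrid[:z.shape[0],:z.shape[1]]
    P=np.stack([(u-K[0,2])/K[0,0]*z,(v-K[1,2])/K[1,1]*z,z],-1)
    Rm=R.from_rotvec(np.ravel(c['rvec'])).as_matrix()
    W=(P-np.ravel(c['tvec']))@Rm
    W[z<=0]=np.nan
    return W
E
python3 - <<'E'
from h import *
s=ctrl.read_state();print(s['ee_pos'],s['ee_rot'],s['time'],s['gripper_width'])
for n in ['scene','side']:
    c=ctrl.capture(n);save(c,n+'0')
    np.savez('c_'+n+'.npz',**{k:c[k] for k in ['frame','z_map','camera_matrix','rvec','tvec']})
    for t in ['spanner','scraper','tray','rack','caliper','cutout','cutout_head','spanner_head','timer','jar']:
        try: print(n,t,[(np.round(r['centre']).tolist(),round(r['score'],2)) for r in ctrl.look_for(c,t)][:3])
        except Exception as e: print(n,t,e)
print(ctrl.read_state()['time'])
E
```

```text
pics
[ 5.24587982e+02 -1.00763108e-02  2.30524049e+02] [-2.22063213e+00 -2.22066835e+00  1.82081353e-03] 0.0 85.45923318704904
scene spanner [([470.0, 270.0, 71.0], 0.65), ([186.0, 326.0, 30.0], 0.48)]
scene scraper [([536.0, 255.0, 72.0], 0.7), ([524.0, -278.0, 26.0], 0.66)]
scene tray [([522.0, -279.0, 27.0], 0.81), ([536.0, 257.0, 68.0], 0.64), ([774.0, 135.0, 75.0], 0.38)]
scene rack [([516.0, 254.0, 3.0], 0.7)]
scene caliper [([587.0, -247.0, 24.0], 0.65)]
scene cutout [([524.0, -276.0, 27.0], 0.98)]
scene cutout_head [([526.0, -280.0, 24.0], 0.76)]
scene spanner_head [([464.0, 273.0, 70.0], 0.82), ([184.0, 329.0, 25.0], 0.79), ([523.0, -282.0, 29.0], 0.42)]
scene timer [([772.0, -51.0, 19.0], 0.85)]
scene jar [([777.0, 136.0, 75.0], 0.87)]
side spanner [([167.0, 332.0, 24.0], 0.8), ([460.0, 274.0, 69.0], 0.67)]
side scraper [([527.0, 260.0, 66.0], 0.65)]
side tray [([510.0, -268.0, 27.0], 0.95)]
side rack [([479.0, 271.0, 6.0], 0.93), ([591.0, -247.0, 22.0], 0.53)]
side caliper [([459.0, 270.0, 68.0], 0.46), ([587.0, -246.0, 19.0], 0.43)]
side cutout [([509.0, -266.0, 26.0], 0.73), ([478.0, 269.0, 6.0], 0.72), ([460.0, 273.0, 70.0], 0.67)]
side cutout_head [([505.0, -268.0, 28.0], 0.6)]
side spanner_head [([164.0, 332.0, 24.0], 0.91), ([458.0, 276.0, 68.0], 0.65)]
side timer [([766.0, -49.0, 19.0], 0.81)]
side jar [([745.0, 146.0, 50.0], 0.63)]
1.1
```

View pics/scene0.png

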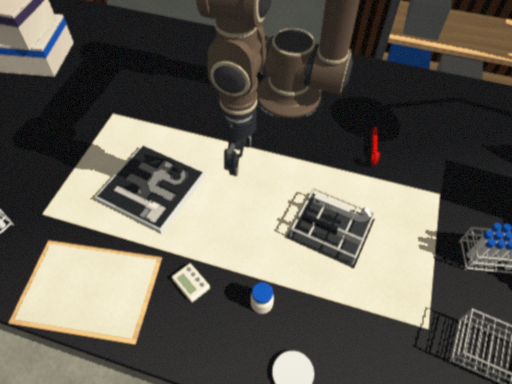

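View pics/side0.png

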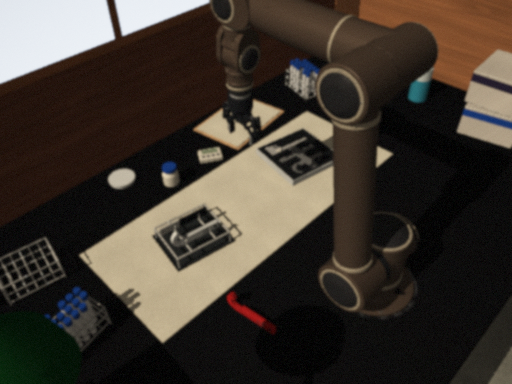

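```bash
cat > ortho.py <<'E'
from h import *
import sys
def ortho(c,x0,x1,y0,y1,s,zmin=-20,zmax=150):
    W=cloud(c).reshape(-1,3);f=c['frame'].reshape(-1,3)
    m=np.isfinite(W[:,0])&(W[:,2]>zmin)&(W[:,2]<zmax)
    W=W[m];f=f[m];o=np.argsort(W[:,2]);W=W[o];f=f[o]
    im=np.zeros((int((x1-x0)*s),int((y1-y0)*s),3),np.uint8);h=im.copy()
    r=((x1-W[:,0])*s).astype(int);q=((y1-W[:,1])*s).astype(int)
    ok=(r>=0)&(r<im.shape[0])&(q>=0)&(q<im.shape[1])
    for a,b,cc,z in zip(r[ok],q[ok],f[ok],W[ok,2]):
        im[max(a-1,0):a+2,max(b-1,0):b+2]=cc
        h[max(a-1,0):a+2,max(b-1,0):b+2]=np.clip(z*2.5,0,255)
    return im,h
E
python3 - <<'E'
from ortho import *
for n in ['scene','side']:
    c=dict(np.load(f'c_{n}.npz'))
    K=c['camera_matrix'];Rm=R.from_rotvec(c['rvec'].ravel()).as_matrix();print(n,K[0,0],-Rm.T@c['tvec'].ravel())
    for nm,b in [('rack',(400,640,130,380)),('tray',(390,660,-410,-140))]:
        im,h=ortho(c,*b,2)
        cv2.imwrite(f'pics/o_{n}_{nm}.png',np.hstack([im,h])[:,:,::-1][:,:800*2])
E
cd pics; python3 -c "
import cv2,numpy as np
for n in ['rack','tray']:
    a=np.vstack([cv2.imread(f'o_{s}_{n}.png') for s in ['scene','side']]); a=cv2.resize(a,None,fx=min(1,600/a.shape[0]),fy=min(1,600/a.shape[0])); cv2.imwrite(f'oo_{n}.png',a)"
```

```text
scene 431.02918533226426 [1145.0043585   222.60589641 1051.90895189]
side 477.96739630381467 [-355.74387566  814.47580439 1137.55444777]
```

View ortho.

View pics/oo_rack.png

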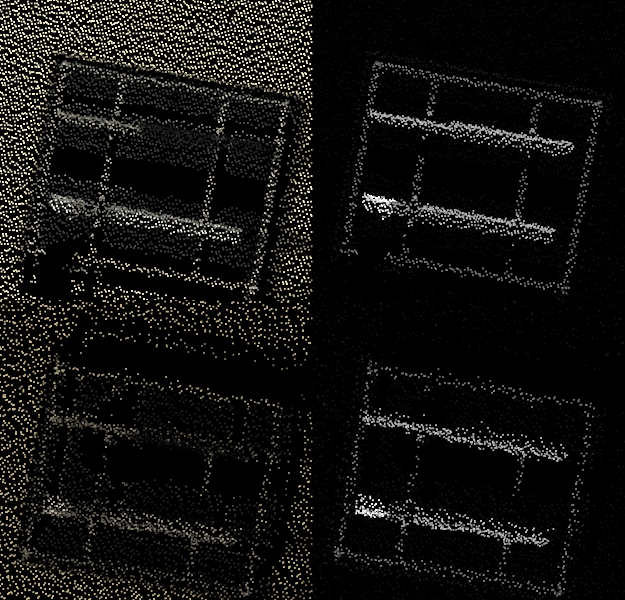

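View pics/oo_tray.png

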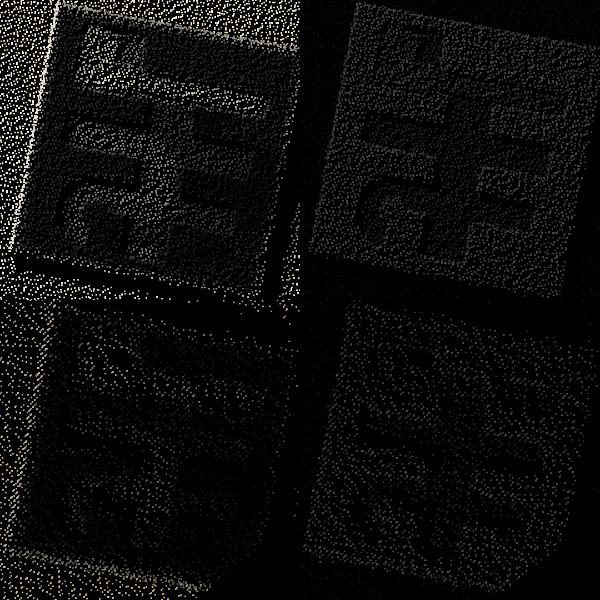

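```bash
python3 - <<'E'
from h import *
c=ctrl.capture('wrist');save(c,'w0')
K=c['camera_matrix'];Rm=R.from_rotvec(np.ravel(c['rvec'])).as_matrix();print(K,-Rm.T@np.ravel(c['tvec']),Rm)
E
```

```text
[[297.31863964   0.         252.54703608]
 [  0.         297.31863964 195.07222098]
 [  0.           0.           1.        ]] [525.6439919   67.68473388 374.04967059] [[ 9.99998613e-01  1.40975355e-03 -8.86786398e-04]
 [ 1.59556285e-03 -9.63574454e-01  2.67435461e-01]
 [-4.77466629e-04 -2.67436505e-01 -9.63575367e-01]]
```

View pics/w0.png

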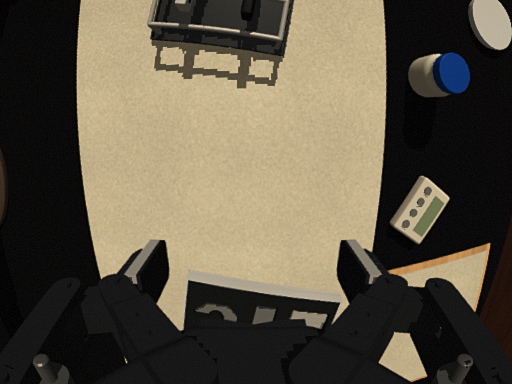

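The scene view shows the tray at about (150,187), the rack at (333,227) and the red decoy at (375,145). The wrist view shows the rack at its top edge. The spanner is in the near slot (x≈470), with its hook towards +y. I'll move the wrist camera over the rack.

Request:
step_arm(moves=[{"x": 42, "y": -9, "z": -17}, {"x": 42, "y": -9, "z": -17}, {"x": 42, "y": -9, "z": -17}, {"x": 42, "y": -9, "z": -17}, {}])

```text
$.moves[0]: bad value
```

```bash
python3 - <<'E'
from h import *
s=ctrl.read_state();print(s['ee_pos'],s['ee_rot'],s['time'],s['ft_force'])
c=ctrl.capture('wrist');save(c,'w1')
np.savez('c_w1.npz',**{k:c[k] for k in ['frame','z_map','camera_matrix','rvec','tvec']})
for t in ['spanner','scraper','rack','spanner_head']:
    print(t,[(np.round(r['centre']).tolist(),round(r['score'],2)) for r in ctrl.look_for(c,t)][:3])
E
```

```text
[5.24986942e+02 1.92458263e-02 2.31291957e+02] [-2.22140922e+00 -2.22144749e+00 -9.20637613e-06] 1.15 [0.67547824 0.86229871 0.01670202]
spanner [([450.0, 190.0, 64.0], 0.6)]
scraper [([611.0, -220.0, 20.0], 0.66), ([515.0, 176.0, 71.0], 0.5)]
rack [([490.0, 188.0, 2.0], 0.62)]
spanner_head [([452.0, 192.0, 62.0], 0.59)]
```

View pics/w1.png

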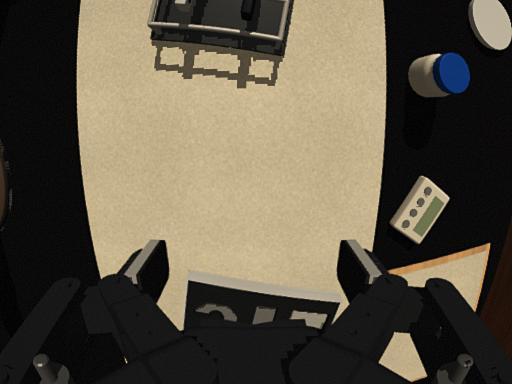

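The arm didn't move because the call was refused. Rows probably need every key, so I'll retry with all of them.

Request:
step_arm(moves=[{"x": 42, "y": -9, "z": -17, "ax": 0, "ay": 0, "az": 0, "gripper": 85}, {"x": 42, "y": -9, "z": -17, "ax": 0, "ay": 0, "az": 0, "gripper": 85}, {"x": 42, "y": -9, "z": -17, "ax": 0, "ay": 0, "az": 0, "gripper": 85}, {"x": 42, "y": -9, "z": -17, "ax": 0, "ay": 0, "az": 0, "gripper": 85}, {"x": 0, "y": 0, "z": 0, "ax": 0, "ay": 0, "az": 0, "gripper": 85}])

```text
time: 1.9
ee_pos: [488.6, 172.2, 301.6]
ee_rot: [2.215, 2.227, 0.006]
ft_force: [-0.5, -0.1, 0.1]
gripper_width: 85.0
```

```bash
python3 - <<'E'
from h import *
s=ctrl.read_state();print(s['ee_pos'],s['ee_rot'],s['time'],s['ft_force'])
c=ctrl.capture('wrist');save(c,'w1')
np.savez('c_w1.npz',**{k:c[k] for k in ['frame','z_map','camera_matrix','rvec','tvec']})
for t in ['spanner','scraper','rack','spanner_head']:
    print(t,[(np.round(r['centre']).tolist(),round(r['score'],2)) for r in ctrl.look_for(c,t)][:3])
E
```

```text
[488.61952445 172.2339604  301.55797778] [2.2149792  2.2273045  0.00611909] 1.9 [-0.45690714 -0.08072398  0.12834105]
spanner [([463.0, 270.0, 72.0], 0.76), ([189.0, 325.0, 26.0], 0.62)]
scraper [([526.0, 241.0, 74.0], 0.66)]
rack [([495.0, 260.0, 5.0], 0.83)]
spanner_head [([184.0, 326.0, 28.0], 0.88)]
```

View pics/w1.png

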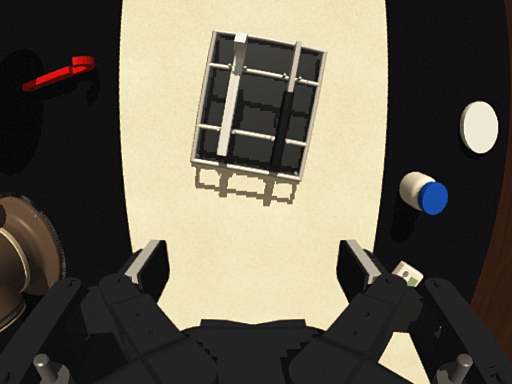

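The wrist view shows the spanner on edge in the left slot, handle end at (223,157) and hook at (240,38). The scraper is at (285,130).

```bash
cat >> h.py <<'E'
def wcloud(c):
    K=np.array(c['camera_matrix']);z=c['z_map'];v,u=np.mgrid[:z.shape[0],:z.shape[1]]
    return wpts(c,u,v,z)
def wpts(c,u,v,z):
    K=np.array(c['camera_matrix'])
    a=(u-K[0,2])/K[0,0];b=(v-K[1,2])/K[1,1];t=np.hypot(a,b);t=np.where(t<1e-9,1e-9,t)
    k=np.tan(t)/t
    P=np.stack([a*k*z,b*k*z,z+0*a],-1)
    Rm=R.from_rotvec(np.ravel(c['rvec'])).as_matrix()
    W=(P-np.ravel(c['tvec']))@Rm
    W[np.broadcast_to(z,a.shape)<=0]=np.nan
    return W
def plane_hit(c,uv,h):
    K=np.array(c['camera_matrix']);uv=np.atleast_2d(np.asarray(uv,float))
    a=(uv[:,0]-K[0,2])/K[0,0];b=(uv[:,1]-K[1,2])/K[1,1];t=np.hypot(a,b)+1e-12
    d=np.stack([a/t*np.sin(t),b/t*np.sin(t),np.cos(t)],-1)
    Rm=R.from_rotvec(np.ravel(c['rvec'])).as_matrix();C=-Rm.T@np.ravel(c['tvec'])
    d=d@Rm
    return C+d*((h-C[2])/d[:,2])[:,None]
def capw(name,n=None):
    c=ctrl.capture('wrist')
    np.savez('c_'+name+'.npz',**{k:c[k] for k in ['frame','z_map','camera_matrix','rvec','tvec']});save(c,name)
    return c
E
python3 - <<'E'
from h import *
c=capw('w1b')
m=[r for r in ctrl.cut_out(c,'spanner')]
m=[r['pixels'] for r in m if r['pixels'][:, 150:].sum()>50]
print(len(m),[k.sum() for k in m])
W=wcloud(c)
# drip-tray/paper check
print('paper z',np.nanmedian(W[180:230,230:300,2]))
p=W[m[0]];p=p[np.isfinite(p[:,0])]
print(np.percentile(p,[1,10,50,90,99],axis=0).round(1))
# top faces: z>68
for lo,hi in [(70,80),(100,118)]:
    q=p[(p[:,2]>lo)&(p[:,2]<hi)]
    if len(q)<5: continue
    mu=q[:,:2].mean(0);_,s,v=np.linalg.svd(q[:,:2]-mu);d=v[0]*np.sign(v[0][1])
    t=(q[:,:2]-mu)@d;w=(q[:,:2]-mu)@[d[1],-d[0]]
    print(lo,len(q),mu.round(1),d.round(4),t.min(),t.max(),np.percentile(w,[2,50,98]),np.median(q[:,2]), (mu+d*t.min()).round(1),(mu+d*t.max()).round(1))
im=c['frame'].copy();im[m[0]]=(im[m[0]]*.5+[0,127,0]).astype(np.uint8)
cv2.imwrite('pics/w1m.png',cv2.resize(im[10:190,170:350],None,fx=4,fy=3.3,interpolation=cv2.INTER_CUBIC)[:,:,::-1])
E
```

```text
1 [np.int64(1414)]
paper z 2.2272598800186447
[[446.2 190.8   5.1]
 [452.7 205.9  61.6]
 [464.2 267.7  73.9]
 [475.9 324.5  99.2]
 [480.8 338.1 106.6]]
70 861 [459.7 244.7] [0.179  0.9838] -56.10400145755295 98.91262005874982 [-6.11248105  0.06629272  5.70069829] 73.99467455239825 [449.6 189.6] [477.4 342.1]
100 128 [473.8 326.6] [0.1805 0.9836] -6.529437696061096 8.80513209805188 [-5.84092357 -0.02062321  5.56968291] 104.12003967648602 [472.6 320.2] [475.4 335.3]
```

View pics/w1m.png

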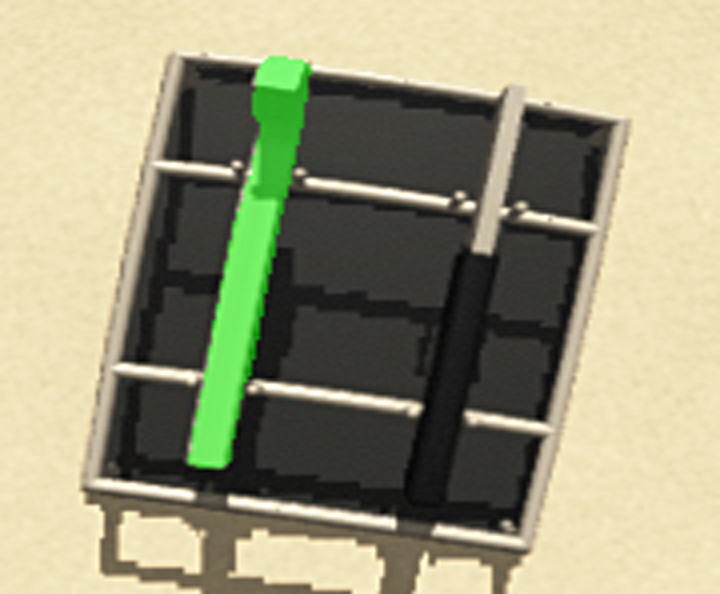

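```bash
cat >> h.py <<'E'
def delta(pos,Rt):
    s=ctrl.read_state();p=np.array(s['ee_pos']);Rc=R.from_rotvec(s['ee_rot'])
    dp=Rc.inv().apply(np.array(pos)-p);dr=(Rc.inv()*Rt).as_rotvec(degrees=True)
    print('t',s['time'],'pos',p.round(1),'d_tool',dp.round(2),'drot',dr.round(2),'F',np.round(s['ft_force'],1),'g',round(s['gripper_width'],1))
    return dp,dr
def down(xdir):  # tool x along given world xy, z down
    x=np.array([xdir[0],xdir[1],0.]);x/=np.linalg.norm(x);z=np.array([0,0,-1.]);y=np.cross(z,x)
    return R.from_matrix(np.stack([x,y,z],1))
E
python3 - <<'E'
from h import *
delta([463,263.4,120],down((.179,.984)))
print(down((.179,.984)).as_matrix())
E
```

```text
t 2.25 pos [489.1 166.8 298.7] d_tool [ 96.58 -26.07 178.73] drot [-0.05  0.03 10.2 ] F [-0.2 -0.6 -0.3] g 85.0
[[ 0.17897342  0.98385391  0.        ]
 [ 0.98385391 -0.17897342  0.        ]
 [ 0.          0.         -1.        ]]
```

Request:
step_arm(moves=[{"x": 45, "y": -13, "z": 10, "ax": 0, "ay": 0, "az": 0, "gripper": 50}, {"x": 45, "y": -13, "z": 10, "ax": 0, "ay": 0, "az": 0, "gripper": 50}, {"x": 6.6, "y": 0, "z": 30, "ax": 0, "ay": 0, "az": 0, "gripper": 50}, {"x": 0, "y": 0, "z": 35, "ax": 0, "ay": 0, "az": 5.2, "gripper": 50}, {"x": 0, "y": 0, "z": 35, "ax": 0, "ay": 0, "az": 5, "gripper": 50}, {"x": 0, "y": 0, "z": 35, "ax": 0, "ay": 0, "az": 0, "gripper": 50}, {"x": 0, "y": 0, "z": 0, "ax": 0, "ay": 0, "az": 0, "gripper": 50}, {"x": 0, "y": 0, "z": 0, "ax": 0, "ay": 0, "az": 0, "gripper": 50}])

```text
time: 3.05
ee_pos: [463.0, 263.8, 144.6]
ee_rot: [-2.411, -2.014, 0.002]
ft_force: [0.8, 0.0, 0.8]
gripper_width: 49.9
```

```bash
python3 - <<'E'
from h import *
c=capw('w2')
delta([463,263.4,60],down((.179,.984)))
# spanner top edges near grasp
W=wcloud(c);g=W[np.isfinite(W[...,0])]
q=g[(abs(g[:,2]-74)<2)&(abs(g[:,0]-463)<25)&(g[:,1]>190)&(g[:,1]<295)]
mu=q[:,:2].mean(0);_,s,v=np.linalg.svd(q[:,:2]-mu);d=v[0]*np.sign(v[0][1]);t=(q[:,:2]-mu)@d;w=(q[:,:2]-mu)@[d[1],-d[0]]
print(len(q),mu,d,(mu+d*t.min()),(mu+d*t.max()),np.percentile(w,[1,50,99]))
E
```

```text
t 3.1 pos [463.8 264.3 145.8] d_tool [-1.13 -0.7  85.83] drot [ 0.06 -0.05  0.05] F [-0.   0.3 -0.3] g 50.1
1920 [459.77701725 246.53354158] [0.17325641 0.98487675] [449.86713752 190.2007913 ] [468.34050676 295.21273141] [-5.87086258  0.0796135   5.74050682]
```

View pics/w2.png

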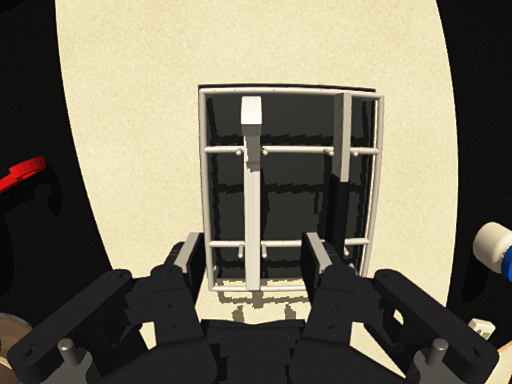

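The spanner sits centred between the fingers: handle at column 253, fingers at 195 and 312.

Request:
step_arm(moves=[{"x": 0, "y": 0, "z": 30, "ax": 0, "ay": 0, "az": 0, "gripper": 50}, {"x": 0, "y": 0, "z": 30, "ax": 0, "ay": 0, "az": 0, "gripper": 50}, {"x": 0, "y": 0, "z": 15, "ax": 0, "ay": 0, "az": 0, "gripper": 50}, {"x": 0, "y": 0, "z": 10, "ax": 0, "ay": 0, "az": 0, "gripper": 50}, {"x": 0, "y": 0, "z": 0, "ax": 0, "ay": 0, "az": 0, "gripper": 30}, {"x": 0, "y": 0, "z": 0, "ax": 0, "ay": 0, "az": 0, "gripper": 5}, {"x": 0, "y": 0, "z": 0, "ax": 0, "ay": 0, "az": 0, "gripper": 5}, {"x": 0, "y": 0, "z": 0, "ax": 0, "ay": 0, "az": 0, "gripper": 5}, {"x": 0, "y": 0, "z": 0, "ax": 0, "ay": 0, "az": 0, "gripper": 5}])

```text
time: 4.0
ee_pos: [464.2, 265.2, 61.1]
ee_rot: [2.409, 2.015, 0.005]
ft_force: [0.2, -0.4, 6.0]
gripper_width: 10.6
```

Request:
step_arm(moves=[{"x": 0, "y": 0, "z": -5, "ax": 0, "ay": 0, "az": 0, "gripper": 5}, {"x": 0, "y": 0, "z": -20, "ax": 0, "ay": 0, "az": 0, "gripper": 5}, {"x": 0, "y": 0, "z": -35, "ax": 0, "ay": 0, "az": 0, "gripper": 5}, {"x": 0, "y": 0, "z": -35, "ax": 0, "ay": 0, "az": 0, "gripper": 5}, {"x": 0, "y": 0, "z": 0, "ax": 0, "ay": 0, "az": 0, "gripper": 5}])

```text
time: 4.5
ee_pos: [465.0, 265.8, 159.4]
ee_rot: [2.409, 2.014, 0.012]
ft_force: [0.3, 0.2, -1.4]
gripper_width: 10.0
```

```bash
python3 - <<'E'
from h import *
c=capw('w3');c=ctrl.capture('side');save(c,'s3')
s=ctrl.read_state();print(s['gripper_width'],s['ft_force'],s['ee_pos'])
E
```

```text
10.111067186191429 [ 0.04904371 -0.09904825 -1.95645082] [463.27307292 264.78200908 154.93504238]
```

View pics/w3.png

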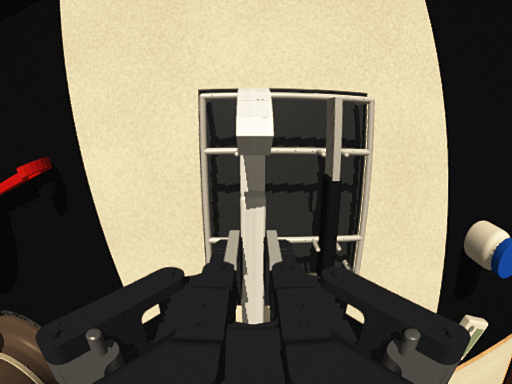

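Request:
step_arm(moves=[{"x": -25, "y": 0, "z": 0, "ax": 0, "ay": 0, "az": 0, "gripper": 5}, {"x": -40, "y": 0, "z": 0, "ax": 0, "ay": 0, "az": 0, "gripper": 5}, {"x": -40, "y": 15, "z": 0, "ax": 0, "ay": 0, "az": 0, "gripper": 5}, {"x": -40, "y": 15, "z": 0, "ax": 0, "ay": 0, "az": 0, "gripper": 5}, {"x": -40, "y": 15, "z": 0, "ax": 0, "ay": 0, "az": 0, "gripper": 5}, {"x": -40, "y": 15, "z": 0, "ax": 0, "ay": 0, "az": 0, "gripper": 5}, {"x": -40, "y": 0, "z": 15, "ax": 0, "ay": 0, "az": 0, "gripper": 5}, {"x": 0, "y": 0, "z": 20, "ax": -8, "ay": 0, "az": 0, "gripper": 5}, {"x": 0, "y": 0, "z": 10, "ax": -8, "ay": 0, "az": 0, "gripper": 5}, {"x": 0, "y": 0, "z": 0, "ax": -8, "ay": 0, "az": 0, "gripper": 5}, {"x": 0, "y": 0, "z": 0, "ax": -8, "ay": 0, "az": 0, "gripper": 5}, {"x": 0, "y": 0, "z": 0, "ax": -8, "ay": 0, "az": 0, "gripper": 5}])

```text
time: 5.8
ee_pos: [475.0, -7.4, 107.7]
ee_rot: [1.948, 1.628, 0.595]
ft_force: [0.8, -0.9, -1.3]
gripper_width: 10.3
```

```bash
python3 - <<'E'
from h import *
s=ctrl.read_state();p=np.array(s['ee_pos']);Rc=R.from_rotvec(s['ee_rot']);print(s['time'],p,s['ft_force'],s['gripper_width'],s['q']);print(Rc.as_matrix().round(3))
c=capw('w4')
W=wcloud(c);g=W[np.isfinite(W[...,0])]
T=Rc.inv().apply(g-p)
q=T[(T[:,0]>15)&(T[:,0]<31)&(abs(T[:,1])<12)&(T[:,2]<10)&(T[:,2]>-60)]
print('handle -x face tool z',np.percentile(q[:,2],[5,25,50,75,95]),'tool y',np.percentile(q[:,1],[2,50,98]))
c=ctrl.capture('side');save(c,'s4')
c=ctrl.capture('scene');save(c,'sc4')
E
python3 -c "
import cv2,numpy as np
a=cv2.imread('pics/s4.png')[40:240,180:380];b=cv2.imread('pics/sc4.png')[60:260,130:330];cv2.imwrite('pics/z4.png',cv2.resize(np.hstack([a,b]),None,fx=2,fy=2,interpolation=cv2.INTER_CUBIC))"
```

```text
5.8 [474.97901242  -7.39799847 107.67313299] [ 0.75907573 -0.86674019 -1.27068782] 10.276268382069446 [ 0.09198469 -0.44473605 -1.01061851  0.32193293 -0.17344337  1.77950756]
[[ 0.178  0.752  0.635]
 [ 0.984 -0.136 -0.115]
 [-0.     0.645 -0.764]]
handle -x face tool z [-13.298541   -12.69713021 -12.17784318 -11.55213046  -3.59896804] tool y [-5.27046751  0.30984001  6.30834467]
```

View pics/z4.png

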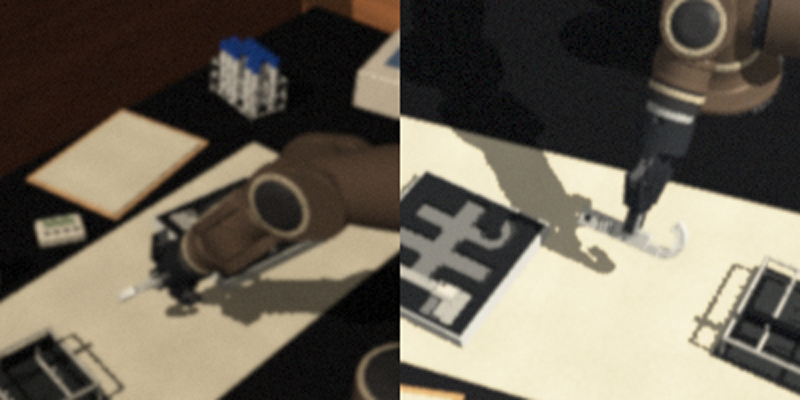

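View pics/w4.png

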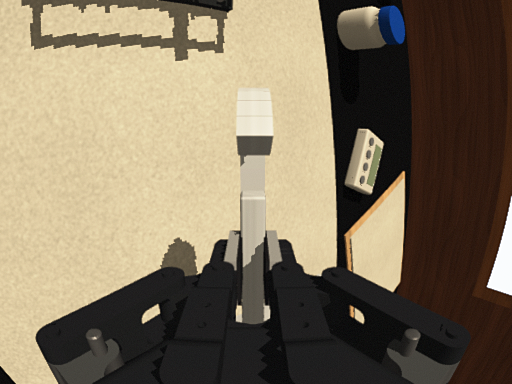

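The grasp is solid, leaned 40° with the hook curling back towards the robot. I'll lower it until the straight edge touches the paper.

Request:
step_arm(moves=[{"x": 0, "y": -20, "z": 24, "ax": 0, "ay": 0, "az": 0, "gripper": 5}, {"x": 0, "y": -20, "z": 24, "ax": 0, "ay": 0, "az": 0, "gripper": 5}, {"x": 0, "y": -10, "z": 12, "ax": 0, "ay": 0, "az": 0, "gripper": 5}, {"x": 0, "y": -4, "z": 5, "ax": 0, "ay": 0, "az": 0, "gripper": 5}, {"x": 0, "y": 0, "z": 0, "ax": 0, "ay": 0, "az": 0, "gripper": 5}])

```text
time: 6.45
ee_pos: [478.5, -7.1, 25.2]
ee_rot: [1.952, 1.632, 0.592]
ft_force: [0.2, -0.3, -1.4]
gripper_width: 10.5
```

```bash
python3 - <<'E'
from h import *
s=ctrl.read_state();print(s['ee_pos'],s['ft_force'],s['q'])
E
```

```text
[478.51662401  -7.14407814  25.21444717] [ 0.16764487 -0.33590889 -1.44119673] [ 0.09050814 -0.30671758 -1.14586508  0.05360818 -0.17127742  1.77899173]
```

Request:
step_arm(moves=[{"x": 0, "y": -2.6, "z": 3, "ax": 0, "ay": 0, "az": 0, "gripper": 5}, {"x": 0, "y": -1.3, "z": 1.5, "ax": 0, "ay": 0, "az": 0, "gripper": 5}, {"x": 0, "y": 0, "z": 0, "ax": 0, "ay": 0, "az": 0, "gripper": 5}])

```text
time: 6.75
ee_pos: [477.3, -7.1, 19.5]
ee_rot: [1.95, 1.63, 0.594]
ft_force: [-0.4, -0.1, -1.0]
gripper_width: 9.9
```

Request:
step_arm(moves=[{"x": 0, "y": -1, "z": 1.2, "ax": 0, "ay": 0, "az": 0, "gripper": 5}, {"x": 0, "y": 0, "z": 0, "ax": 0, "ay": 0, "az": 0, "gripper": 5}])

```text
time: 6.95
ee_pos: [476.8, -7.1, 17.6]
ee_rot: [1.95, 1.631, 0.594]
ft_force: [1.1, -0.5, -2.2]
gripper_width: 10.6
```

Request:
step_arm(moves=[{"x": 0, "y": -1, "z": 1.2, "ax": 0, "ay": 0, "az": 0, "gripper": 5}, {"x": 0, "y": 0, "z": 0, "ax": 0, "ay": 0, "az": 0, "gripper": 5}])

```text
time: 7.15
ee_pos: [477.0, -7.1, 16.1]
ee_rot: [1.95, 1.63, 0.594]
ft_force: [-0.5, 1.0, -0.0]
gripper_width: 10.1
```

Request:
step_arm(moves=[{"x": 0, "y": -0.5, "z": 0.6, "ax": 0, "ay": 0, "az": 0, "gripper": 5}, {"x": 0, "y": 0, "z": 0, "ax": 0, "ay": 0, "az": 0, "gripper": 14}, {"x": 0, "y": 2, "z": 0, "ax": 0, "ay": 0, "az": 0, "gripper": 18}, {"x": 0, "y": 2, "z": 0, "ax": 0, "ay": 0, "az": 0, "gripper": 22}, {"x": 0, "y": 0, "z": 0, "ax": 0, "ay": 0, "az": 0, "gripper": 22}])

```text
time: 7.65
ee_pos: [480.3, -7.7, 18.0]
ee_rot: [1.95, 1.63, 0.594]
ft_force: [-0.4, 0.9, -0.0]
gripper_width: 22.0
```

```bash
python3 - <<'E'
from h import *
s=ctrl.read_state();print(s['ee_pos'],s['ft_force'],s['gripper_width'])
c=capw('w5')
E
```

```text
[480.29003083  -7.73950773  18.0111289 ] [-0.39307603  0.92706248 -0.00874188] 22.016599576537406
```

View pics/w5.png

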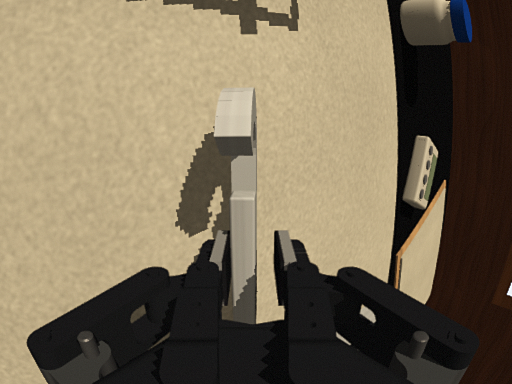

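The spanner now leans on the lower finger, which is the left one in the picture, and the jaws are free of it. I'll withdraw along the fingers.

Request:
step_arm(moves=[{"x": 0, "y": 0, "z": -5, "ax": 0, "ay": 0, "az": 0, "gripper": 22}, {"x": 0, "y": 0, "z": -5, "ax": 0, "ay": 0, "az": 0, "gripper": 22}, {"x": 0, "y": 0, "z": -5, "ax": 0, "ay": 0, "az": 0, "gripper": 22}, {"x": 0, "y": 0, "z": -5, "ax": 0, "ay": 0, "az": 0, "gripper": 22}, {"x": 0, "y": 0, "z": -5, "ax": 0, "ay": 0, "az": 0, "gripper": 22}, {"x": 0, "y": 0, "z": 0, "ax": 0, "ay": 0, "az": 0, "gripper": 22}])

```text
time: 8.3
ee_pos: [464.1, -4.7, 37.7]
ee_rot: [1.949, 1.63, 0.595]
ft_force: [-0.6, -0.7, 0.4]
gripper_width: 22.0
```

```bash
python3 - <<'E'
from h import *
s=ctrl.read_state();print(s['ee_pos'],s['ft_force'],s['gripper_width'])
c=capw('w6')
E
```

```text
[464.14290076  -4.66917694  37.7494739 ] [-0.64074187 -0.7449754   0.37997846] 22.013422883436462
```

View pics/w6.png

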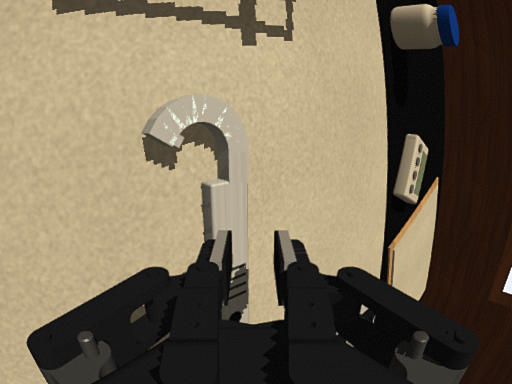

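It has fallen nearly flat, right face up, with the hook curling to the left of the picture (towards the robot). I'll back off, turn upright and look.

Request:
step_arm(moves=[{"x": 0, "y": 0, "z": -10, "ax": 0, "ay": 0, "az": 0, "gripper": 22}, {"x": 0, "y": 0, "z": -20, "ax": 0, "ay": 0, "az": 0, "gripper": 22}, {"x": 0, "y": 0, "z": -40, "ax": 0, "ay": 0, "az": 0, "gripper": 30}, {"x": 0, "y": 20, "z": -40, "ax": 0, "ay": 0, "az": 0, "gripper": 40}, {"x": 0, "y": 0, "z": -20, "ax": 8, "ay": 0, "az": 0, "gripper": 50}, {"x": 0, "y": 20, "z": -10, "ax": 8, "ay": 0, "az": 0, "gripper": 50}, {"x": -20, "y": 20, "z": 0, "ax": 8, "ay": 0, "az": 0, "gripper": 50}, {"x": -20, "y": 20, "z": 0, "ax": 8, "ay": 0, "az": 0, "gripper": 50}, {"x": -20, "y": 20, "z": 0, "ax": 8, "ay": 0, "az": 0, "gripper": 50}, {"x": 0, "y": 0, "z": 0, "ax": 0, "ay": 0, "az": 0, "gripper": 50}, {"x": 0, "y": 0, "z": 0, "ax": 0, "ay": 0, "az": 0, "gripper": 50}])

```text
time: 9.45
ee_pos: [455.4, -64.9, 181.6]
ee_rot: [-2.408, -2.01, 0.007]
ft_force: [-0.0, -0.1, -0.5]
gripper_width: 50.2
```

```bash
python3 - <<'E'
from h import *
delta([480,-7,200],down((.179,.984)))
c=capw('w7')
r=ctrl.cut_out(c,'spanner');print([(x['score'],x['pixels'].sum()) for x in r])
np.save('m7.npy',np.array([x['pixels'] for x in r]))
W=wcloud(c)
for x in r[:2]:
    p=W[x['pixels']];p=p[np.isfinite(p[:,0])];print(np.percentile(p,[1,25,50,75,99],axis=0).round(1))
E
```

```text
t 9.45 pos [455.4 -64.9 181.6] d_tool [ 61.37  13.71 -18.49] drot [-0.36  0.01  0.01] F [-0.  -0.1 -0.5] g 50.2
[(0.6, np.int64(3642))]
[[438.7 -80.2   3.8]
 [457.6 -40.9  13.6]
 [465.8  -1.6  14.2]
 [474.4  43.1  14.7]
 [487.5  73.6  15.9]]
```

View pics/w7.png

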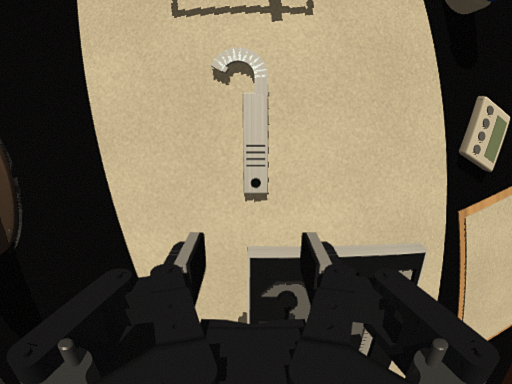

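It lies flat (top at z≈14), right face up. The handle runs from (256,197) to the hook at (240,58). I'll fit its pose.

```bash
cat > fit.py <<'E'
from h import *
from scipy.spatial import cKDTree
from scipy.optimize import minimize
def model(a0=-10,a1=200,s=0.75):
    g=np.mgrid[-52:16:s,-78:84:s].reshape(2,-1).T
    x,y=g.T
    hd=(abs(x)<13)&(y>-75)&(y<33)
    nk=(x>-1)&(x<13)&(y>=33)&(y<50)
    r=np.hypot(x+18,y-50);a=np.degrees(np.arctan2(y-50,x+18));a=np.where(a<-90,a+360,a)
    rg=(r>17)&(r<31)&(a>0)&(a<a1)
    return g[hd|nk|rg]
def fit(Q,x0,M=None):
    M=model() if M is None else M
    tm=cKDTree(M)
    tq=cKDTree(Q)
    def cost(p):
        c,s=np.cos(p[2]),np.sin(p[2]);Rm=np.array([[c,-s],[s,c]])
        L=(Q-p[:2])@Rm
        d1=tm.query(L)[0];d2=tq.query(M@Rm.T+p[:2])[0]
        return np.minimum(d1,6).mean()+np.minimum(d2,6).mean()
    b=None
    for k in range(3):
        r=minimize(cost,x0,method='Nelder-Mead',options=dict(initial_simplex=np.array(x0)+np.array([[0,0,0],[4,0,0],[0,4,0],[0,0,.05]])/(k+1),xatol=.01,fatol=1e-5));x0=r.x
    return r.x,r.fun
def topmask(c,m,lo,hi):
    W=wcloud(c);return m&(W[...,2]>lo)&(W[...,2]<hi)
E
python3 - <<'E'
from fit import *
c=dict(np.load('c_w7.npz'));m=np.load('m7.npy')[0]
W=wcloud(c)
m=cv2.dilate(m.astype(np.uint8),np.ones((5,5)))>0
k=m&(W[...,2]>11)&(W[...,2]<18)
v,u=np.nonzero(k);Q=plane_hit(c,np.c_[u,v],14)[:,:2]
Q2=W[k][:,:2]
for a1 in (180,200,215):
    print(a1,fit(Q,[467,-7,-.18],model(a1=a1)),fit(Q2,[467,-7,-.18],model(a1=a1)))
x,_=fit(Q,[467,-7,-.18])
# tilt check
P=W[k];A=np.c_[P[:,:2],np.ones(len(P))];s=np.linalg.lstsq(A,P[:,2],rcond=None)[0];print('tilt',s)
np.save('pose7.npy',x)
c7,s7=np.cos(x[2]),np.sin(x[2]);print('own y dir',-s7,c7)
E
```

```text
180 (array([ 4.67792372e+02, -7.08113187e+00, -1.78083086e-01]), np.float64(0.8321754108787229)) (array([ 4.67886388e+02, -7.27347874e+00, -1.82229264e-01]), np.float64(0.8365618106766342))
200 (array([ 4.67795547e+02, -7.07537787e+00, -1.78067133e-01]), np.float64(0.9839950192047819)) (array([ 4.67828149e+02, -7.26920493e+00, -1.83497064e-01]), np.float64(0.988589261600788))
215 (array([ 4.67879880e+02, -7.28259758e+00, -1.82169296e-01]), np.float64(1.0946518155879983)) (array([ 4.67882342e+02, -7.27283880e+00, -1.82073674e-01]), np.float64(1.098202408540861))
tilt [ 4.16443563e-04 -1.29505393e-03  1.39599875e+01]
own y dir 0.17712760125149565 0.9841878951068699
```

```bash
python3 - <<'E'
from h import *
delta([467.8,-7.2,7],down((np.sin(.18),np.cos(.18))))
E
```

```text
t 9.55 pos [453.6 -63.8 184.4] d_tool [ 58.23   3.97 177.45] drot [ 0.   -0.    0.12] F [-0.5  0.1 -0. ] g 50.0
```

Request:
step_arm(moves=[{"x": 30, "y": 2, "z": 30, "ax": 0, "ay": 0, "az": 0, "gripper": 50}, {"x": 28.2, "y": 2, "z": 35, "ax": 0, "ay": 0, "az": 0, "gripper": 50}, {"x": 0, "y": 0, "z": 40, "ax": 0, "ay": 0, "az": 0, "gripper": 50}, {"x": 0, "y": 0, "z": 30, "ax": 0, "ay": 0, "az": 0, "gripper": 50}, {"x": 0, "y": 0, "z": 0, "ax": 0, "ay": 0, "az": 0, "gripper": 50}, {"x": 0, "y": 0, "z": 0, "ax": 0, "ay": 0, "az": 0, "gripper": 50}])

```text
time: 10.15
ee_pos: [467.7, -6.9, 52.0]
ee_rot: [2.407, 2.015, 0.004]
ft_force: [1.2, -0.9, 0.2]
gripper_width: 49.8
```

```bash
python3 - <<'E'
from h import *
for i in range(3):
    delta([467.8,-7.2,7],down((np.sin(.18),np.cos(.18))))
    c=capw('w8')
E
```

```text
t 10.15 pos [467.7  -6.9  52. ] d_tool [-0.28 -0.05 44.96] drot [ 0.19 -0.03  0.17] F [ 1.2 -0.9  0.2] g 49.8
t 10.2 pos [468.9  -7.2  52.6] d_tool [-0.27 -1.24 45.62] drot [ 0.27 -0.04  0.15] F [-0.1 -0.7  0.3] g 50.2
t 10.25 pos [469.5  -7.3  52.8] d_tool [-0.22 -1.9  45.76] drot [ 0.3  -0.05  0.13] F [-0.  -1.  -0.1] g 50.1
```

View pics/w8.png

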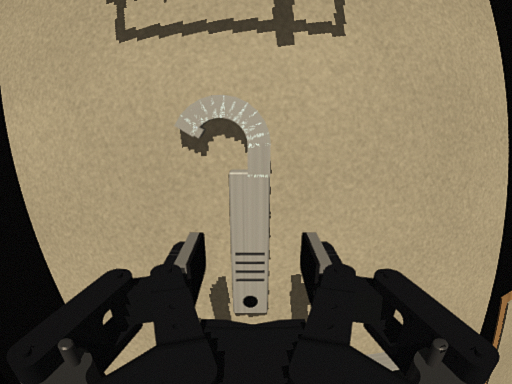

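Request:
step_arm(moves=[{"x": 0, "y": -1.5, "z": 20, "ax": 0, "ay": 0, "az": 0, "gripper": 50}, {"x": 0, "y": 0, "z": 17, "ax": 0, "ay": 0, "az": 0, "gripper": 50}, {"x": 0, "y": 0, "z": 8, "ax": 0, "ay": 0, "az": 0, "gripper": 50}, {"x": 0, "y": 0, "z": 0, "ax": 0, "ay": 0, "az": 0, "gripper": 40}, {"x": 0, "y": 0, "z": 0, "ax": 0, "ay": 0, "az": 0, "gripper": 18}, {"x": 0, "y": 0, "z": 0, "ax": 0, "ay": 0, "az": 0, "gripper": 18}, {"x": 0, "y": 0, "z": 0, "ax": 0, "ay": 0, "az": 0, "gripper": 18}, {"x": 0, "y": 0, "z": 0, "ax": 0, "ay": 0, "az": 0, "gripper": 18}, {"x": 0, "y": 0, "z": 0, "ax": 0, "ay": 0, "az": 0, "gripper": 18}])

```text
time: 11.2
ee_pos: [467.8, -7.3, 6.0]
ee_rot: [2.409, 2.014, 0.002]
ft_force: [-1.2, -0.8, 5.9]
gripper_width: 24.1
```

Request:
step_arm(moves=[{"x": 0, "y": 0, "z": -5, "ax": 0, "ay": 0, "az": 0, "gripper": 18}, {"x": 0, "y": 0, "z": -20, "ax": 0, "ay": 0, "az": 0, "gripper": 18}, {"x": 0, "y": 0, "z": -40, "ax": 0, "ay": 0, "az": 0, "gripper": 18}, {"x": -20, "y": 0, "z": -40, "ax": 0, "ay": 0, "az": 0, "gripper": 18}, {"x": -30, "y": 0, "z": -37, "ax": 0, "ay": 0, "az": 0, "gripper": 18}, {"x": -30, "y": 0, "z": -37, "ax": 0, "ay": 0, "az": 0, "gripper": 18}, {"x": -35, "y": 0, "z": -31, "ax": 0, "ay": 0, "az": 0, "gripper": 18}, {"x": -45, "y": 0, "z": -20, "ax": 0, "ay": 0, "az": 0, "gripper": 18}, {"x": -45, "y": 0, "z": -20, "ax": 0, "ay": 0, "az": 0, "gripper": 18}, {"x": -45, "y": 0, "z": 0, "ax": 0, "ay": 0, "az": 0, "gripper": 18}, {"x": -45, "y": 0, "z": 0, "ax": 0, "ay": 0, "az": 0, "gripper": 18}, {"x": -45, "y": -5, "z": 0, "ax": 0, "ay": 0, "az": 0, "gripper": 18}])

```text
time: 12.4
ee_pos: [401.3, -342.8, 255.1]
ee_rot: [2.41, 2.015, 0.001]
ft_force: [1.3, -0.3, -0.8]
gripper_width: 24.1
```

Request:
step_arm(moves=[{"x": 0, "y": 0, "z": 0, "ax": 0, "ay": 0, "az": 0, "gripper": 18}, {"x": 0, "y": 0, "z": 0, "ax": 0, "ay": 0, "az": 0, "gripper": 18}, {"x": 0, "y": 0, "z": 0, "ax": 0, "ay": 0, "az": 0, "gripper": 18}])

```text
time: 12.7
ee_pos: [401.8, -340.2, 254.8]
ee_rot: [-2.409, -2.015, -0.0]
ft_force: [0.3, 1.0, -2.4]
gripper_width: 23.7
```

```bash
python3 - <<'E'
from h import *
s=ctrl.read_state();print(s['time'],s['ee_pos'],s['ee_rot'],s['ft_force'],s['gripper_width'])
c=capw('w9')
for t in ['cutout','cutout_head','tray','spanner','caliper']:
    print(t,[(np.round(r['centre']).tolist(),round(r['score'],2)) for r in ctrl.look_for(c,t)][:3])
s=ctrl.read_state();print(s['time'],s['ee_pos'],s['ee_rot'])
E
```

```text
12.7 [ 401.77116359 -340.22861553  254.81931831] [-2.40933377e+00 -2.01548026e+00 -4.37566634e-04] [ 0.26954585  0.96054591 -2.39714101] 23.720534430836555
cutout [([515.0, -268.0, 26.0], 0.9)]
cutout_head [([518.0, -270.0, 31.0], 0.56)]
tray [([514.0, -273.0, 27.0], 0.69)]
spanner [([402.0, -310.0, 263.0], 0.56), ([441.0, -313.0, 3.0], 0.56)]
caliper [([583.0, -258.0, 22.0], 0.78)]
13.0 [ 402.09833678 -340.10730265  254.9384436 ] [2.40838570e+00 2.01676482e+00 1.75776765e-04]
```

View pics/w9.png

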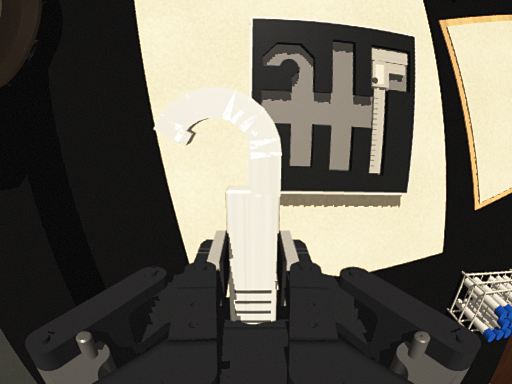

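The held spanner covers columns 165-280. The tray's spanner cut-out is fully visible, with its hook at (288,65) and its handle slot at (302,140). I'll rectify the tray area onto its top plane.

```bash
cat > rect.py <<'E'
from h import *
def rect(c,h,x0,x1,y0,y1,s):
    # image rows: x decreasing ; cols: y decreasing  (top view of plane z=h)
    X,Y=np.meshgrid(np.arange(x1,x0,-1/s),np.arange(y1,y0,-1/s),indexing='ij')
    K=np.array(c['camera_matrix']);Rm=R.from_rotvec(np.ravel(c['rvec'])).as_matrix()
    P=np.stack([X,Y,0*X+h],-1)@Rm.T+np.ravel(c['tvec'])
    r=np.hypot(P[...,0],P[...,1]);t=np.arctan2(r,P[...,2])
    u=K[0,0]*t*P[...,0]/r+K[0,2];v=K[1,1]*t*P[...,1]/r+K[1,2]
    return cv2.remap(c['frame'],u.astype(np.float32),v.astype(np.float32),cv2.INTER_CUBIC),cv2.remap(c['z_map'],u.astype(np.float32),v.astype(np.float32),cv2.INTER_NEAREST),u,v
E
python3 - <<'E'
from rect import *
c=dict(np.load('c_w9.npz'))
f,z,u,v=rect(c,26,390,660,-410,-140,2.2)
for i,x in enumerate(range(400,660,50)):
    r=int((660-x)*2.2);cv2.putText(f,str(x),(0,r),0,.4,(255,0,0));cv2.line(f,(0,r),(8,r),(255,0,0))
for y in range(-400,-140,50):
    q=int((-140-y)*2.2);cv2.putText(f,str(y),(q,10),0,.4,(255,0,0));cv2.line(f,(q,0),(q,8),(255,0,0))
cv2.imwrite('pics/r9.png',f[:,:,::-1])
E
```

```text
(no output)
```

View pics/r9.png

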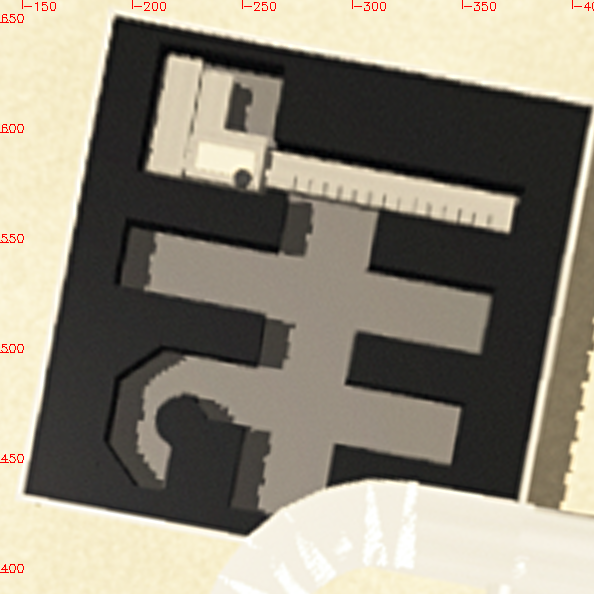

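```bash
cat > cutfit.py <<'E'
from rect import *
from scipy.optimize import minimize
from scipy import ndimage as ni
s=3.0;B=(390,660,-410,-140)
def sdf_model(x,y,half=False):
    # signed distance-ish to inflated spanner (neg inside)
    def box(x,y,x0,x1,y0,y1):
        dx=np.maximum(x0-x,x-x1);dy=np.maximum(y0-y,y-y1)
        return np.where((dx>0)&(dy>0),np.hypot(dx,dy),np.maximum(dx,dy))
    hd=box(x,y,-14.5,14.5,-76.5,34.5)
    return hd
def run(c,x0):
    f,z,u,v=rect(c,26,*B,s)
    W=wpts(c,u,v,z);hole=(W[...,2]<21)&(W[...,2]>8)
    foam=abs(W[...,2]-26)<4
    x1,y1=B[1],B[3]
    X,Y=np.meshgrid(np.arange(B[1],B[0],-1/s),np.arange(B[3],B[2],-1/s),indexing='ij')
    g=f.astype(float).mean(-1)
    return f,W,hole,foam,X,Y,g
E
python3 - <<'E'
from cutfit import *
c=dict(np.load('c_w9.npz'))
f,W,hole,foam,X,Y,g=run(c,None)
print('foam top z',np.nanmedian(W[...,2][foam]),'floor z',np.nanmedian(W[...,2][hole]))
# edge profile along cut lines in tray frame using yaw estimate; handle slot below trough
yaw=-.178
from scipy.ndimage import map_coordinates as mc
def samp(A,x,y): return mc(A,[(B[1]-x)*s,(B[3]-y)*s],order=1)
zz=np.nan_to_num(W[...,2])
o=np.array([475.5,-271.5])
def run_edges(o,yaw):
    ex=np.array([np.cos(yaw),np.sin(yaw)]);ey=np.array([-np.sin(yaw),np.cos(yaw)])
    res={}
    t=np.arange(-8,8,.1)
    def edge(p,d,ref): # crossing from hole to foam along outward d, using brightness & depth
        P=o+p[0]*ex+p[1]*ey+np.outer(t,d[0]*ex+d[1]*ey)
        a=samp(zz,P[:,0],P[:,1]);b=samp(g,P[:,0],P[:,1])
        def cr(q,th):
            k=np.nonzero((q[:-1]<th)&(q[1:]>=th))[0]
            return t[k[0]] if len(k) else np.nan
        gi=t[np.argmin(np.gradient(ni.gaussian_filter1d(b,4)))]
        return cr(a,22.5),gi
    for nm,p0s,d in [('-x handle',[(-14.5,y) for y in range(-70,-28,6)],(-1,0)),('+x handle',[(14.5,y) for y in list(range(-70,-28,6))+[30,36,42,48]],(1,0)),('end',[(x,-76.5) for x in range(-10,12,4)],(0,-1)),
      ('hook top',[(-18,82.5)],(0,1)),('hook left',[(-50.5,50)],(-1,0)),('+x upper',[(14.5,y) for y in range(28,60,5)],(1,0))]:
        e=np.array([edge(p,d,0) for p in p0s]);print(nm,'depth',e[:,0].round(1),'bright',e[:,1].round(1))
run_edges(o,yaw)
E
```

```text
foam top z 25.983539070121594 floor z 14.312170618495239
-x handle depth [-1.3 -2.3 -2.2 -0.8 -0.7 -0.7 -1.6] bright [-1.  -1.7 -1.4 -1.2 -1.3 -1.5 -1.7]
+x handle depth [0.8 0.7 0.4 1.4 1.2 1.  0.6 2.3 2.2 1.  1.3] bright [-1.1 -0.8 -0.8 -0.7 -0.5 -0.4 -0.8 -0.1 -0.   0.3 -0. ]
end depth [1.5 1.4 1.4 1.4 1.4 1.4] bright [0.3 0.3 0.2 0.3 0.2 0.2]
hook top depth [-2.5] bright [-5.1]
hook left depth [-7.3] bright [-3.6]
+x upper depth [1.2 2.1 2.3 1.1 1.3 2.3 1.2] bright [-0.  -0.1  0.2  0.3 -0.  -2.8  0.5]
```

```bash
cat > held.py <<'E'
from fit import *
def held(c,p,Rc):
    W=wcloud(c);T=Rc.inv().apply((W-p).reshape(-1,3)).reshape(W.shape)
    T=np.where(np.isfinite(W),T,np.nan)
    k=(T[...,0]>14)&(T[...,0]<85)&(T[...,1]>-55)&(T[...,1]<18)&(T[...,2]>-25)&(T[...,2]<2)
    # exclude fingers
    zt=np.nanmedian(T[...,2][k&(T[...,0]>22)&(abs(T[...,1])<8)])
    k&=abs(T[...,2]-zt)<2.5
    k&=~((abs(T[...,1])>14)&(T[...,0]<18))
    A=T[k]
    pl=np.linalg.lstsq(np.c_[A[:,:2],np.ones(len(A))],A[:,2],rcond=None)[0]
    # own: x=tool y, y=tool x  (own frame: own y=tool x, own x = tool y)
    Q=np.c_[A[:,1],A[:,0]]
    M=model(a1=190);M=M[M[:,1]>15]
    r=fit(Q,[0,0,0],M)
    return zt,pl,r,Q
E
cat >> cutfit.py <<'E'
from scipy.ndimage import map_coordinates as mc
def edges(c,o,yaw,th=24.3):
    f,W,hole,foam,X,Y,g=run(c,None);zz=np.nan_to_num(W[...,2])
    ex=np.array([np.cos(yaw),np.sin(yaw)]);ey=np.array([-np.sin(yaw),np.cos(yaw)]);t=np.arange(-6,6,.05)
    out=[]
    def e(p,d):
        P=o+p[0]*ex+p[1]*ey+np.outer(t,d[0]*ex+d[1]*ey)
        a=mc(zz,[(B[1]-P[:,0])*s,(B[3]-P[:,1])*s],order=0)
        k=np.nonzero((a[:-1]<th)&(a[1:]>=th))[0]
        return t[k[-1]] if len(k) and (a>5).all() else np.nan
    for nm,ps,d in [('-x',[(-14.5,y) for y in np.arange(-72,-26,1)],(-1,0)),('+x lo',[(14.5,y) for y in np.arange(-72,-26,1)],(1,0)),('+x hi',[(14.5,y) for y in np.arange(28,60,1)],(1,0)),('end',[(x,-76.5) for x in np.arange(-11,11,.7)],(0,-1))]:
        r=np.array([e(p,d) for p in ps]);out.append(np.nanmean(r));print(nm,round(np.nanmean(r),2),'sd',round(np.nanstd(r),2),np.isnan(r).sum())
    return out
E
python3 - <<'E'
from held import *
from cutfit import *
c=dict(np.load('c_w9.npz'))
p=np.array([402.,-340.2,254.9]);Rc=down((np.sin(.18),np.cos(.18)))
Rc2=R.from_rotvec([2.4084,2.0168,0.0002])
for r in (Rc,Rc2):
    a=held(c,p,r);print('held z',a[0],a[1],a[2],len(a[3]))
for th in (22.5,24.3): edges(c,np.array([475.5,-271.5]),-.178,th)
# tray rim yaw: outer edges z>22
f,W,hole,foam,X,Y,g=run(c,None)
m=(W[...,2]>20)&(W[...,2]<32)
m=cv2.morphologyEx(m.astype(np.uint8),cv2.MORPH_CLOSE,np.ones((9,9)))
cn=max(cv2.findContours(m,0,cv2.CHAIN_APPROX_NONE)[0],key=len)[:,0]
P=np.c_[B[1]-cn[:,1]/s,B[3]-cn[:,0]/s]
cc=np.array([517,-275.]);yaw=-.178
ex=np.array([np.cos(yaw),np.sin(yaw)]);ey=np.array([-np.sin(yaw),np.cos(yaw)])
L=np.c_[(P-cc)@ex,(P-cc)@ey]
for nm,sel,i in [('+x',(L[:,0]>105)&(abs(L[:,1])<95),0),('-y',(L[:,1]<-105)&(L[:,0]>-30)&(L[:,0]<95),1),('+y',(L[:,1]>105)&(abs(L[:,0])<95),1)]:
    q=L[sel];k=np.polyfit(q[:,1-i],q[:,i],1);print(nm,len(q),k)
E
```

```text
held z -7.925906399634101 [ 1.53051322e-04  3.18754988e-04 -7.93797161e+00] (array([-3.95521272, -1.2372579 , -0.10872537]), np.float64(0.8567781812425282)) 7621
held z -7.927837893565149 [ 5.89016141e-05  6.01889669e-04 -7.93723776e+00] (array([-4.87055867, -1.4794746 , -0.13141421]), np.float64(0.8561476098878262)) 7620
-x -1.61 sd 0.68 4
+x lo 0.93 sd 0.41 2
+x hi 1.75 sd 0.63 0
end 1.47 sd 0.13 4
-x -1.09 sd 1.38 4
+x lo 1.33 sd 0.81 2
+x hi 2.14 sd 0.5 0
end 1.82 sd 0.5 4
+x 597 [7.51767607e-03 1.21470193e+02]
-y 375 [-1.16062900e-02 -1.17859349e+02]
+y 616 [-9.42356490e-03  1.10364977e+02]
```

```bash
python3 - <<'E'
from held import *
c=dict(np.load('c_w9.npz'))
p=np.array([402.,-340.2,254.9]);Rc=down((np.sin(.18),np.cos(.18)))
zt,pl,r,Q=held(c,p,Rc)
im=np.zeros((520,500,3),np.uint8)
def px(a): return (250+ a[:,0]*5).astype(int),(450-a[:,1]*5).astype(int)
u,v=px(model(a1=190,s=.4));ok=(v<520)&(v>=0);im[v[ok],u[ok]]=(0,0,150)
u,v=px(Q);im[np.clip(v,0,519),np.clip(u,0,499),1]=255
cv2.imwrite('pics/h9.png',im)
for y in range(20,82,6):
    q=Q[abs(Q[:,1]-y)<1];print(y,q[:,0].min().round(1),q[:,0].max().round(1))
E
```

```text
20 -12.6 13.2
26 -12.4 13.0
32 -12.4 13.3
38 -0.5 13.1
44 -0.5 13.0
50 -0.9 13.3
56 -37.1 12.7
62 -45.9 10.8
68 -43.3 7.6
74 -38.6 1.7
80 -25.7 -8.5
```

View pics/h9.png

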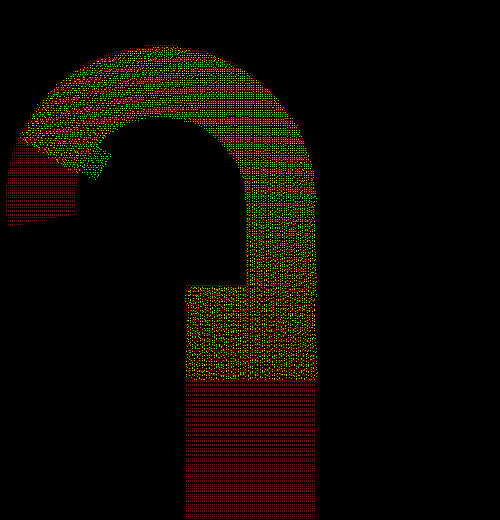

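```bash
cat >> h.py <<'E'
def target(yaw): return down((np.sin(-yaw),np.cos(-yaw)))
E
python3 - <<'E'
from held import *
c=dict(np.load('c_w9.npz'))
p=np.array([402.,-340.2,254.9])
Rc=R.from_rotvec([2.4092,2.0158,0.0])
import held as H
H.model=lambda a1=0:model(a1=150)
a=held(c,p,Rc);print(a[2])
delta([476.6,-273.7,60],target(-.187))
delta([476.6,-273.7,60],target(-.187))
E
```

```text
(array([ 1.08152544, -0.64268599,  0.01583255]), np.float64(0.5482125193448304))
t 13.0 pos [ 402.1 -340.1  254.9] d_tool [ 78.48  61.62 194.95] drot [0.02 0.01 0.6 ] F [-0.5 -0.1 -1.1] g 24.1
t 13.0 pos [ 402.1 -340.1  254.9] d_tool [ 78.48  61.62 194.95] drot [0.02 0.01 0.6 ] F [-0.5 -0.1 -1.1] g 24.1
```

Request:
step_arm(moves=[{"x": 26.5, "y": 20.6, "z": 10, "ax": 0, "ay": 0, "az": 0, "gripper": 18}, {"x": 26, "y": 20.5, "z": 20, "ax": 0, "ay": 0, "az": 0, "gripper": 18}, {"x": 26, "y": 20.5, "z": 25, "ax": 0, "ay": 0, "az": 0, "gripper": 18}, {"x": 0, "y": 0, "z": 40, "ax": 0, "ay": 0, "az": 0.6, "gripper": 18}, {"x": 0, "y": 0, "z": 40, "ax": 0, "ay": 0, "az": 0, "gripper": 18}, {"x": 0, "y": 0, "z": 35, "ax": 0, "ay": 0, "az": 0, "gripper": 18}, {"x": 0, "y": 0, "z": 20, "ax": 0, "ay": 0, "az": 0, "gripper": 18}, {"x": 0, "y": 0, "z": 0, "ax": 0, "ay": 0, "az": 0, "gripper": 18}, {"x": 0, "y": 0, "z": 0, "ax": 0, "ay": 0, "az": 0, "gripper": 18}, {"x": 0, "y": 0, "z": 0, "ax": 0, "ay": 0, "az": 0, "gripper": 18}])

```text
time: 14.0
ee_pos: [477.4, -275.0, 66.6]
ee_rot: [2.418, 2.001, 0.002]
ft_force: [0.2, -0.7, -1.5]
gripper_width: 24.0
```

```bash
python3 - <<'E'
from held import *
import held as H
P=[];Q=[]
for i in range(3):
    s=ctrl.read_state();P.append(s['ee_pos']);rv=np.array(s['ee_rot']);Q.append(rv*np.sign(rv[0]));c=capw('w10')
p=np.mean(P,0);rv=np.mean(Q,0);print(np.round(P,1),rv, 'yaw',2*np.arctan2(rv[1],rv[0])-np.pi/2)
H.model=lambda a1=0:model(a1=150)
a=held(c,p,R.from_rotvec(rv));print(a[0],a[2])
for y in range(20,82,6):
    q=a[3][abs(a[3][:,1]-y)<1];print(y,q[:,0].min().round(1),q[:,0].max().round(1))
delta([476.6,-273.7,60],target(-.187))
E
```

```text
[[ 477.4 -275.    66.6]
 [ 477.4 -275.1   66.6]
 [ 477.3 -275.1   66.5]] [2.41832654e+00 2.00092666e+00 1.65690178e-03] yaw -0.18834190945614293
-7.932735547642494 (array([ 1.09713122, -0.73062625,  0.01409773]), np.float64(0.5458193028138272))
20 -12.4 13.4
26 -12.2 13.3
32 -12.1 13.5
38 -0.2 13.4
44 -0.2 13.2
50 -0.7 13.5
56 -36.7 13.0
62 -46.5 11.1
68 -42.9 7.8
74 -38.0 2.5
80 -26.4 -7.0
t 14.15 pos [ 477.1 -275.1   66.2] d_tool [ 1.25 -0.77  6.24] drot [ 0.14  0.05 -0.09] F [-0.2 -0.9 -1.1] g 24.1
```

View pics/w10.png

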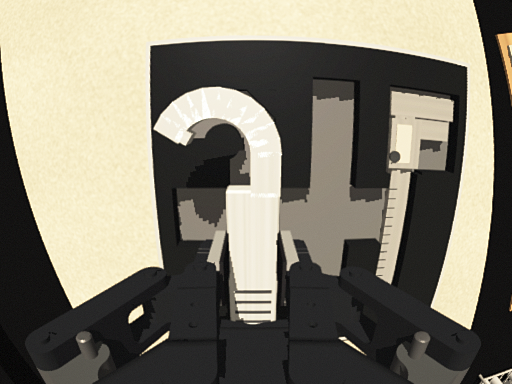

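```bash
cat > rim.py <<'E'
from held import *
from cutfit import *
def rim(c,yaw=-.187,cc=np.array([522.2,-280.3]),verbose=True):
    f,W,hole,foam,X,Y,g=run(c,None);zz=np.nan_to_num(W[...,2])
    ex=np.array([np.cos(yaw),np.sin(yaw)]);ey=np.array([-np.sin(yaw),np.cos(yaw)]);t=np.arange(-7,7,.05)
    def prof(p,d,th,sgn):
        P=cc+p[0]*ex+p[1]*ey+np.outer(t,d[0]*ex+d[1]*ey)
        a=mc(zz,[(B[1]-P[:,0])*s,(B[3]-P[:,1])*s],order=0)
        if (a>32).any() or (a<-5).any(): return np.nan
        k=np.nonzero(((a[:-1]-th)*sgn<0)&((a[1:]-th)*sgn>=0))[0]
        return t[k[0]] if len(k) else np.nan
    out={}
    for nm,ps,d in [('+x rim',[(114,y) for y in np.arange(-105,106,2)],(1,0)),('-x rim',[(-114,y) for y in np.arange(-105,106,2)],(-1,0)),('+y rim',[(x,114) for x in np.arange(-105,106,2)],(0,1)),('-y rim',[(x,-114) for x in np.arange(-105,106,2)],(0,-1))]:
        r=np.array([prof(p,d,20,-1) for p in ps]);ok=~np.isnan(r)
        q=np.array([p[1] if d[0] else p[0] for p in ps])[ok]
        if ok.sum()>8:
            k=np.polyfit(q,r[ok],1);print(nm,ok.sum(),'off',round(np.median(r[ok]),2),'at0',round(k[1],2),'slope',round(k[0],4))
E
python3 - <<'E'
from rim import *
for n in ('w9','w10'):
    c=dict(np.load(f'c_{n}.npz'));print(n);rim(c)
for n,p,rv in (('w9',[402.,-340.2,254.9],[2.4092,2.0158,0.0]),('w10',[477.3,-275.05,66.5],[2.41833,2.00093,.0017])):
    c=dict(np.load(f'c_{n}.npz'));z,pl,r,Q=held(c,np.array(p),R.from_rotvec(rv))
    k=(Q[:,0]>-11)&(Q[:,0]<-3)&(Q[:,1]<40);print(n,'shoulder y',np.percentile(Q[k][:,1],[98,100]),'hooktop',np.sort(Q[:,1])[-5:])
    for nm,sel in (('R',(Q[:,1]>18)&(Q[:,1]<48)),('L',(Q[:,1]>18)&(Q[:,1]<31))):
        q=Q[sel];b=np.arange(18,48);e=np.array([[y+.5,(q[(q[:,1]>=y)&(q[:,1]<y+1)][:,0].max() if nm=='R' else q[(q[:,1]>=y)&(q[:,1]<y+1)][:,0].min())] for y in b if ((q[:,1]>=y)&(q[:,1]<y+1)).sum()>3])
        print(nm,np.polyfit(e[:,0]-0,e[:,1],1),e[:,1].mean())
print(edges(dict(np.load('c_w9.npz')),np.array([476.8,-273.7]),-.187,23.5))
E
```

```text
w9
+x rim 106 off 1.32 at0 1.21 slope -0.002
-x rim 46 off -1.05 at0 -0.72 slope -0.0078
+y rim 106 off 0.6 at0 0.59 slope -0.0025
-y rim 88 off -0.25 at0 -0.36 slope 0.0003
w10
+x rim 96 off 1.72 at0 1.63 slope -0.0
-x rim 73 off -1.8 at0 -1.75 slope -0.0015
+y rim 106 off 0.65 at0 0.55 slope -0.0026
w9 shoulder y [32.3311541  32.62486044] hooktop [80.49884952 80.53342402 80.53990086 80.59476268 80.6308458 ]
R [-5.94048839e-03  1.33271321e+01] 13.131095965281528
L [-9.22407579e-03 -1.21922204e+01] -12.418210238654455
w10 shoulder y [32.38437382 32.70876156] hooktop [80.51128911 80.51746105 80.54352594 80.61875055 80.63933577]
R [-5.92622795e-03  1.35452202e+01] 13.349654639580935
L [-3.27410031e-03 -1.21369391e+01] -12.21715460534402
-x -0.36 sd 0.71 2
+x lo -0.24 sd 0.39 2
+x hi -0.11 sd 0.63 0
end -0.2 sd 0.47 5
[np.float64(-0.3568181818182019), np.float64(-0.23636363636365684), np.float64(-0.11093750000002092), np.float64(-0.19629629629631692)]
```

Request:
step_arm(moves=[{"x": 1.8, "y": -0.75, "z": 10, "ax": 0, "ay": 0, "az": 0, "gripper": 18}, {"x": 0, "y": 0, "z": 15, "ax": 0, "ay": 0, "az": 0, "gripper": 18}, {"x": 0, "y": 0, "z": 8, "ax": 0, "ay": 0, "az": 0, "gripper": 18}, {"x": 0, "y": 0, "z": 0, "ax": 0, "ay": 0, "az": 0, "gripper": 18}, {"x": 0, "y": 0, "z": 0, "ax": 0, "ay": 0, "az": 0, "gripper": 18}])

```text
time: 14.65
ee_pos: [475.8, -272.6, 31.7]
ee_rot: [-2.42, -2.002, 0.0]
ft_force: [0.7, -0.5, -2.5]
gripper_width: 24.0
```

```bash
python3 - <<'E'
from rim import *
P=[];V=[]
for i in range(3):
    s=ctrl.read_state();P.append(s['ee_pos']);rv=np.array(s['ee_rot']);V.append(rv*np.sign(rv[0]));c=capw('w11')
p=np.mean(P,0);rv=np.mean(V,0);print(np.round(P,1),rv,'yaw',2*np.arctan2(rv[1],rv[0])-np.pi/2,s['ft_force'])
rim(c)
a=held(c,p,R.from_rotvec(rv));Q=a[3]
k=(Q[:,0]>-11)&(Q[:,0]<-3)&(Q[:,1]<40);print('sh',Q[k][:,1].max(),'R',np.mean([Q[abs(Q[:,1]-y)<.6][:,0].max() for y in range(20,48,2)]),'L',np.mean([Q[abs(Q[:,1]-y)<.6][:,0].min() for y in range(20,32,2)]))
cv2.imwrite('pics/w11z.png',cv2.resize(c['frame'][60:340,100:400],None,fx=2.1,fy=2.1,interpolation=cv2.INTER_CUBIC)[:,:,::-1])
E
```

```text
[[ 475.8 -272.6   31.7]
 [ 475.9 -272.7   31.9]
 [ 476.  -272.8   32.1]] [2.42045792e+00 2.00231929e+00 4.00141688e-05] yaw -0.18852383794921534 [ 0.63056712  0.64109389 -2.42429937]
+x rim 90 off 1.8 at0 1.65 slope -0.0035
-x rim 62 off -1.78 at0 -2.06 slope 0.0033
+y rim 106 off 0.6 at0 0.16 slope 0.0006
sh 32.704839248289694 R 13.465936476012947 L -12.073593723435726
```

View pics/w11z.png

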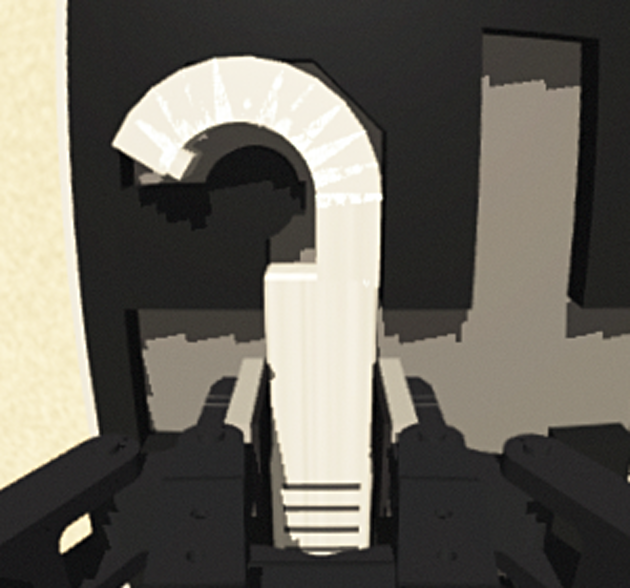

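The picture shows the cut-out's right wall just outside the neck at (384,160) in the zoom. I'll make a small correction and go down carefully.

Request:
step_arm(moves=[{"x": -0.2, "y": 0.8, "z": 0, "ax": 0, "ay": 0, "az": 0, "gripper": 18}, {"x": 0, "y": 0, "z": 2, "ax": 0, "ay": 0, "az": 0, "gripper": 18}, {"x": 0, "y": 0, "z": 2, "ax": 0, "ay": 0, "az": 0, "gripper": 18}, {"x": 0, "y": 0, "z": 0, "ax": 0, "ay": 0, "az": 0, "gripper": 18}])

```text
time: 15.2
ee_pos: [476.3, -272.9, 27.3]
ee_rot: [-2.42, -2.002, 0.0]
ft_force: [0.6, -0.7, -0.9]
gripper_width: 23.9
```

Request:
step_arm(moves=[{"x": 0, "y": 0, "z": 1.5, "ax": 0, "ay": 0, "az": 0, "gripper": 18}, {"x": 0, "y": 0, "z": 0, "ax": 0, "ay": 0, "az": 0, "gripper": 18}])

```text
time: 15.4
ee_pos: [476.5, -273.0, 26.0]
ee_rot: [-2.42, -2.002, 0.0]
ft_force: [0.3, -0.3, -1.7]
gripper_width: 24.0
```

It has entered without force. I'll keep going.

Request:
step_arm(moves=[{"x": 0, "y": 0, "z": 2, "ax": 0, "ay": 0, "az": 0, "gripper": 18}, {"x": 0, "y": 0, "z": 2, "ax": 0, "ay": 0, "az": 0, "gripper": 18}, {"x": 0, "y": 0, "z": 0, "ax": 0, "ay": 0, "az": 0, "gripper": 18}])

```text
time: 15.7
ee_pos: [476.4, -272.9, 21.8]
ee_rot: [-2.42, -2.002, 0.0]
ft_force: [-0.3, 0.5, -1.5]
gripper_width: 24.0
```

Request:
step_arm(moves=[{"x": 0, "y": 0, "z": 1.5, "ax": 0, "ay": 0, "az": 0, "gripper": 18}, {"x": 0, "y": 0, "z": 1, "ax": 0, "ay": 0, "az": 0, "gripper": 18}, {"x": 0, "y": 0, "z": 0, "ax": 0, "ay": 0, "az": 0, "gripper": 18}])

```text
time: 16.0
ee_pos: [476.5, -272.9, 19.5]
ee_rot: [-2.42, -2.002, 0.0]
ft_force: [-0.7, -0.8, -1.2]
gripper_width: 24.1
```

```bash
python3 - <<'E'
from h import *
c=capw('w12');s=ctrl.read_state();print(s['ee_pos'],s['ft_force'])
W=wcloud(c);z=W[...,2]
p=np.array(s['ee_pos'])
T=R.from_rotvec(s['ee_rot']).inv().apply((W-p).reshape(-1,3)).reshape(W.shape)
k=(T[...,0]>14)&(T[...,0]<32)&(abs(T[...,1])<11)&(abs(T[...,2])<25);print('spanner top z',np.nanmedian(z[k]))
k=(T[...,0]>20)&(T[...,0]<80)&(T[...,1]>22)&(T[...,1]<30);print('foam z',np.nanmedian(z[k]))
cv2.imwrite('pics/w12z.png',cv2.resize(c['frame'][60:340,100:400],None,fx=2.1,fy=2.1,interpolation=cv2.INTER_CUBIC)[:,:,::-1])
E
```

```text
[ 476.57900039 -273.00126317   19.64076897] [ 0.02515377 -0.04018764 -1.2246071 ]
spanner top z 27.538620655060278
foam z 26.138646430630025
```

View pics/w12z.png

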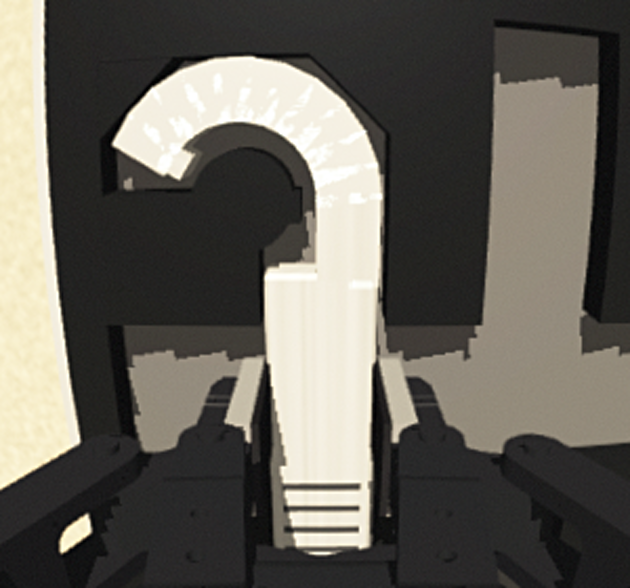

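The spanner is in its cut-out with 1.4 mm still to go.

Request:
step_arm(moves=[{"x": 0, "y": 0, "z": 0.8, "ax": 0, "ay": 0, "az": 0, "gripper": 18}, {"x": 0, "y": 0, "z": 0, "ax": 0, "ay": 0, "az": 0, "gripper": 18}])

```text
time: 16.25
ee_pos: [476.6, -273.0, 18.8]
ee_rot: [-2.421, -2.002, 0.0]
ft_force: [-0.2, -0.7, -0.3]
gripper_width: 23.7
```

Request:
step_arm(moves=[{"x": 0, "y": 0, "z": 0.5, "ax": 0, "ay": 0, "az": 0, "gripper": 18}, {"x": 0, "y": 0, "z": 0, "ax": 0, "ay": 0, "az": 0, "gripper": 18}])

```text
time: 16.45
ee_pos: [476.6, -273.0, 18.4]
ee_rot: [-2.421, -2.003, 0.0]
ft_force: [0.2, -0.5, 0.4]
gripper_width: 23.7
```

Request:
step_arm(moves=[{"x": 0, "y": 0, "z": 0, "ax": 0, "ay": 0, "az": 0, "gripper": 28}, {"x": 0, "y": 0, "z": 0, "ax": 0, "ay": 0, "az": 0, "gripper": 36}, {"x": 0, "y": 0, "z": 0, "ax": 0, "ay": 0, "az": 0, "gripper": 40}, {"x": 0, "y": 0, "z": 0, "ax": 0, "ay": 0, "az": 0, "gripper": 40}])

```text
time: 16.85
ee_pos: [476.7, -273.1, 18.5]
ee_rot: [2.42, 2.002, 0.0]
ft_force: [-0.7, -0.0, -0.3]
gripper_width: 39.8
```

Request:
step_arm(moves=[{"x": 0, "y": 0, "z": -5, "ax": 0, "ay": 0, "az": 0, "gripper": 40}, {"x": 0, "y": 0, "z": -20, "ax": 0, "ay": 0, "az": 0, "gripper": 40}, {"x": 0, "y": 0, "z": -40, "ax": 0, "ay": 0, "az": 0, "gripper": 40}, {"x": -20, "y": 0, "z": -40, "ax": 0, "ay": 0, "az": 0, "gripper": 40}, {"x": -35, "y": 0, "z": -30, "ax": 0, "ay": 0, "az": 0, "gripper": 40}, {"x": -35, "y": 0, "z": -30, "ax": 0, "ay": 0, "az": 0, "gripper": 40}, {"x": 0, "y": 0, "z": 0, "ax": 0, "ay": 0, "az": 0, "gripper": 40}, {"x": 0, "y": 0, "z": 0, "ax": 0, "ay": 0, "az": 0, "gripper": 40}])

```text
time: 17.65
ee_pos: [459.8, -362.1, 184.0]
ee_rot: [2.421, 2.0, 0.001]
ft_force: [-0.7, 0.7, -0.6]
gripper_width: 39.7
```

```bash
python3 - <<'E'
from held import *
c=capw('w13');s=ctrl.read_state();print(s['time'],s['ee_pos'],s['ft_force'])
W=wcloud(c);z=W[...,2]
o=np.array([477,-273.3]);yaw=-.187
ex=np.array([np.cos(yaw),np.sin(yaw)]);ey=np.array([-np.sin(yaw),np.cos(yaw)])
L=np.stack([(W[...,:2]-o)@ex,(W[...,:2]-o)@ey],-1)
for nm,k in [('handle low',(abs(L[...,0])<9)&(L[...,1]>-70)&(L[...,1]<-30)),('handle mid',(abs(L[...,0])<9)&(abs(L[...,1])<28)),('neck',(L[...,0]>2)&(L[...,0]<10)&(L[...,1]>36)&(L[...,1]<55)),('hook',(abs(np.hypot(L[...,0]+18,L[...,1]-50)-24)<4)&(L[...,1]>60)),('hook left',(abs(np.hypot(L[...,0]+18,L[...,1]-50)-24)<4)&(L[...,1]>60)&(L[...,0]<-25)),('foam +x',(L[...,0]>19)&(L[...,0]<24)&(L[...,1]>-70)&(L[...,1]<-30)),('foam hi',(L[...,0]>18)&(L[...,0]<24)&(L[...,1]>30)&(L[...,1]<70))]:
    print(nm,k.sum(),np.nanpercentile(z[k],[10,50,90]).round(2))
cv2.imwrite('pics/w13z.png',cv2.resize(c['frame'][20:260,130:430],None,fx=2.4,fy=2.4,interpolation=cv2.INTER_CUBIC)[:,:,::-1])
E
```

```text
17.7 [ 459.4784573  -361.0280013   182.85553714] [0.59025588 0.32348091 0.63361217]
handle low 734 [25.26 26.25 27.32]
handle mid 984 [25.3  26.16 27.14]
neck 144 [25.18 26.15 27.06]
hook 396 [25.18 26.22 27.16]
hook left 150 [25.1  26.14 27.14]
foam +x 190 [25.12 26.18 27.14]
foam hi 227 [25.18 26.1  27.11]
```

View pics/w13z.png

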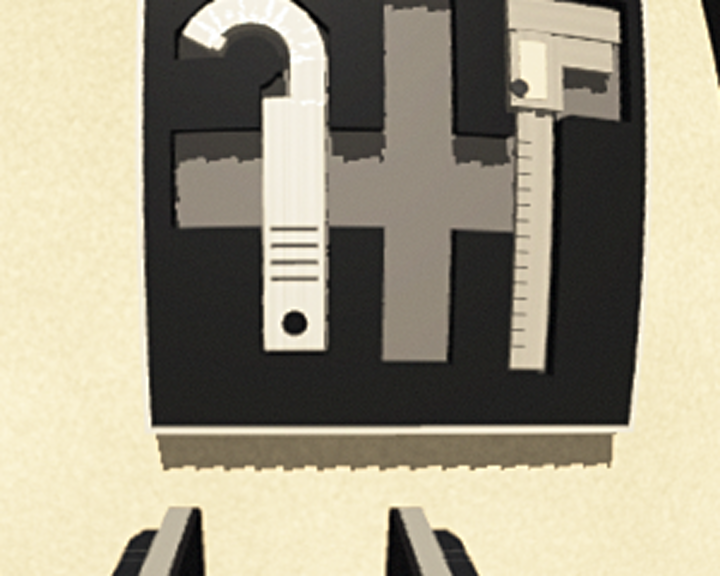

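The spanner is flush: its top reads 26.15-26.25 all along and the foam 26.1-26.2. The caliper is in place and the gripper is clear. I'll take one last look at the rest of the scene, then hand in.

```bash
python3 - <<'E'
from h import *
c=ctrl.capture('scene');save(c,'fin')
for t in ['scraper','jar','timer','caliper']:
    print(t,[(np.round(r['centre']).tolist(),round(r['score'],2)) for r in ctrl.look_for(c,t)][:2])
print(ctrl.hand_in(),ctrl.read_state()['time'])
E
```

```text
scraper [([532.0, 254.0, 67.0], 0.6)]
jar [([775.0, 140.0, 75.0], 0.94)]
timer [([772.0, -52.0, 20.0], 0.97)]
caliper [([592.0, -248.0, 21.0], 0.97)]
the job is handed in; nothing more can be done
the job is handed in; nothing more can be done
```

View pics/fin.png

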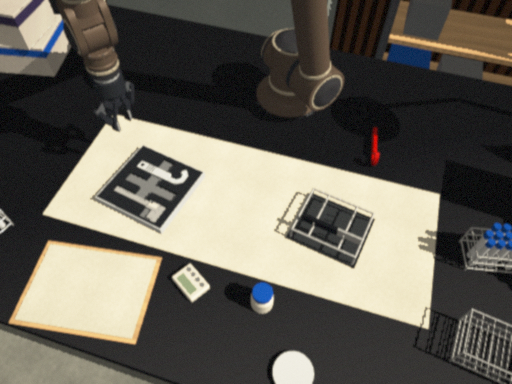

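The spanner is home in its own cut-out in the tray, flush and right face up, and the job is handed in after about 18 s.

I lifted it from the rack by the handle and leant it 40° towards its own -z side. With its edge on the paper I let go, and it lay flat. I then took it afresh across the handle and lowered it into the cut-out, with no contact force beyond sensor noise (about 2 N).

- **Fit:** the spanner's top reads z = 26.15–26.25 mm from handle to hook, against 26.1–26.2 mm for the foam around it.
- **Left alone:** the scraper, caliper, timer and jar read within about 5 mm of where they started, about the detector's error. The final picture shows them and the red look-alike in place, with the gripper clear of everything.
- **Disagreements:** TCP readings wandered by 1–2 mm at rest, and the wrist pictures disagreed by about 0.5 mm on the tray's position. I therefore aligned spanner and tray within a single picture, which left one last correction of 0.8 mm. My first fit of the spanner in the gripper was off because the model's hook arc was too long, so I used the edge positions instead. No check failed at the end.

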